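# Open the control cabinet and set out its contactors by straightedge

### The arm

A 7-joint arm with a two-finger parallel gripper is mounted at the origin on the work surface. World frame = base frame: x ahead of the robot, y to its left, z up, the work surface at z = 0. Lengths are in m, angles in rad, forces in N, time in s.
With the tool pointing down it reaches from about 0.425 to 0.8 m from the base axis. Payload 8.3 kg.
Tool frame: the origin (TCP) lies midway between the tips of the shut fingers; the grasp point (between the pads) lies 19 mm behind it; x points along the fingers, y is the direction in which the jaws open and shut, and the axes are right-handed (so a half turn about x gives the same grasp; the last joint's range is limited). The gripper opens to 85 mm and grips with 20 to 120 N. Pads are 22 mm wide; open, the fingers measure 114 mm over their backs; the gripper's body (76 mm by 85 mm) begins 54 mm behind the grasp point. The pads swing forward as they close: fully open they stand 13 mm farther back than shut.
Start: joints at [-1.386, 0.383, 0.016, 1.37, -0.006, 1.388, -0.046], TCP at [0.153, 0.606, 0.231] pointing down, gripper open.
Joint ranges: [-2.95, 2.95], [-0.25, 2.06], [-1.52, 1.56], [0.18, 2.33], [-1.44, 4.58], [0.02, 2.06], [-3.01, 3.01]. Speed limits (rad/s): [2.39, 2.39, 3.01, 3.01, 3.14, 3.14, 3.14].

### API

Orientations are given as [roll, pitch, yaw] about the fixed x, y, z axes, in that order (R = Rz(yaw) Ry(pitch) Rx(roll)).
In Python, from cell import * gives the robot as it stands.
- The arm moves only by the tool carry_out, never from a script. Its argument "targets" is a list of rows, each a list of 6 numbers: the shift along the tool's x, y, z in mm, then the turn, a rotation vector about the tool's x, y, z in degrees. In form: [[tx, ty, tz, wx, wy, wz], ...]. A call has 1 to 5 rows; each row shifts and turns the pose as measured when the row begins, along the tool's axes as they then stand; what a row does not reach is not made up. A row lasts 1/12 s, in which the tool goes at most 41.7 mm and 7.16 degrees, less where a joint would pass 70% of its speed; a pose out of reach is approached as far as the arm can. A call with a gripper value outside its range is refused whole. "gripper" is the closure, from 0 (fully open) to 1 (shut), set as the call begins (left out, the last holds). The fingers move at their own pace and stop on an object; "grip_force" is the grip in N (left out, the last holds). Time passes only in rows, so rows that do not move let the fingers close. It gives the time, the measured TCP pose, the force and the opening at its end, in the units of the state.
- observe(): the state, without advancing time (a new reading comes with each control period).
- get_image(name): name is "side" or "top" or "wrist"; returns the picture (480x640x3 uint8, red, green, blue); there is no depth.
- get_calibration(name): a dict with "vertical_fov" (degrees; the focal length in pixels is half the picture's height over the tangent of half this angle, whatever the lens; pixels are square), "cx", "cy" (the principal point, pixels), "view" (4x4, takes a point from world to camera coordinates); the wrist camera has in their place "tool_from_camera" (4x4, takes a point from camera to tool coordinates, whose origin is the TCP and whose axes are the tool frame's). Camera axes: x right, y down, z forward; pixel columns grow to the right and rows downward; lengths in m; the calibration is good to about 2 mm. A picture is of the moment at which its call begins: read the wrist's pose just before it. get_calibration takes no time and is no camera call.
- job_done(): hands the job in, once; it reports no verdict.
The state is a dict: "clock": time; "joints": joint angles; "joint_velocities": joint speeds; "joint_efforts": joint torques, N m; "position": TCP position; "ee_rot": TCP orientation; "ft_force": force on the tool from outside, world axes, zero at the start; "ft_torque": the same for the moment, N m; "gripper_width": finger opening in m.
Only numpy, scipy, OpenCV 4.12 (cv2) and the standard library are available. Lean on these libraries where they do the work, as an engineer would, in place of code of your own. Each camera call takes 0.05 s, during which the arm holds its last target.

### The job

The lathe's control cabinet lies on its back: open both leaves of its double door fully and leave them standing open, withdrawing the flush bolt on the passive leaf before you lift that one. Lay the straightedge on the mounting plate flush against the near face of the cable duct, as a spacer, and set out every contactor standing upright in one row along it, square to it and with one narrow end of its foot (46 mm wide) touching the straightedge. When they all stand, lift the straightedge out and lay it back flat on the open bench, rail up, without disturbing the row, the other contents of the bench or the open doors.

Things in the scene. Friction and masses are not known exactly. Their poses are not given: they have to be found in the camera images.
- cabinet: grey steel control cabinet fixed on the bench, lying on its back, double door facing up; 260 mm (x) by 380 mm (y), walls 4 mm, rim at z = 110 mm; rails 18x18 mm on the near and far rim. Origin: centre of its underside; x to its far side (cable duct), y to the active leaf's hinges, z up. Mounting plate top at z = 30 mm. A brass earth bar (12x140, top at z = 45 mm) lies at x = -112 mm.
- duct_face (a point): foot of the near face of the cable duct, at mid-length, on the mounting plate (x = 80 mm in the cabinet's frame). The duct is a straight grey slotted channel fixed to the plate, 330 mm long along the cabinet's y, 40 mm wide, 25 mm high; its near face looks to the cabinet's -x.
- active_leaf (a joint): angle of the active (wider, left, +y) leaf, rad: 0 shut (level), 1.85 open against its stop, just past upright. 210 mm wide, 222 long, 18 thick, 0.6 kg, unlocked. Its hinge is a little stiff (0.12 N m): let go below about 1.4 it falls shut, above that it stays or falls open. A strip on its free edge overlaps the passive leaf by 9 mm and holds it down while shut.
- active_leaf_hinge (a point): middle of the active leaf's hinge axis, level with the cabinet's rim (z = 110 mm). The axis runs along the cabinet's x.
- active_leaf_handle (a point): middle of the active leaf's pull: a round steel bar 10 mm thick and 100 mm long, along the cabinet's x (parallel to the hinge), 35 mm above the leaf's outer face on two legs, 192 mm from the hinge and 18 mm from the leaf's free edge.
- passive_leaf (a joint): angle of the passive (narrower, right, -y) leaf, rad: 0 shut, 1.85 fully open against its stop, just past upright, leaning outwards. 169 mm wide, 222 mm long, 18 mm thick, 0.5 kg, hinge as on the active leaf. Its flush bolt, while shot, holds it down; so does the active leaf, whose strip lies on it when shut.
- passive_leaf_hinge (a point): middle of the passive leaf's hinge axis, level with the cabinet's rim (z = 110 mm). The axis runs along the cabinet's x.
- passive_leaf_handle (a point): middle of the passive leaf's pull: a round steel bar 10 mm thick and 80 mm long, along the cabinet's x, 35 mm above the leaf's outer face on two legs, 143 mm from the hinge and 26 mm from the free edge, in the far half of the leaf (50 mm beyond its middle).
- bolt (a joint): travel of the flush bolt, m: 0 shot (its rod sits in the cabinet's near rail), 0.022 fully withdrawn. It slides along the passive leaf, towards the cabinet's +x when withdrawn, against about 2 N of friction, and stays where it is left.
- bolt_thumb (a point): centre of the bolt's thumb-piece: a steel tab standing on the outer face of the passive leaf near its free edge, in the half nearest the robot; 10 mm thick along the bolt's travel (cabinet's x), 16 mm wide, 22 mm high. This point lies 11.5 mm above the leaf's face, which is 128 mm above the bench when shut.
- straightedge_mid (a point): aluminium straightedge, 300 mm long (its x), 60 mm wide (its y), 6 mm thick, 0.4 kg, with an upright grip rail along its middle: 10 mm thick, 160 mm long, its top 46 mm above the underside. This point is at its middle, 23 mm above its underside; z up. It lies rail up on the bench to the right of the robot; either way round will do.
- contactor0_mid (a point): contactor (may be absent): block with a grey foot 66 mm long (its x), 46 mm wide (its y) and 24 mm high, and on it, centred, a black upper body 50 mm long, 46 mm wide, up to 68 mm above the underside; about 0.35 kg; its two ends are alike. This point is at its centre, 34 mm above its underside; z up. It stands on the bench in front of the cabinet or to the left of it.
- contactor1_mid (a point): contactor like contactor0 (may be absent), described the same way.
- contactor2_mid (a point): contactor like contactor0 (may be absent), described the same way.
- contactor3_mid (a point): contactor like contactor0 (may be absent), described the same way.
- offcut: bystander: loose pine offcut 90x45x40 mm lying to the left of the cabinet; origin at the centre of its underside
- tape_roll: bystander: grey roll of tape, 72 mm across, 32 mm high, lying flat in front of the cabinet; origin at the centre of its underside
- oil_can: bystander: metal can 64 mm across, 130 mm high, to the right of the cabinet; origin at the centre of its underside
Things that resemble listed ones, but are neither listed nor needed, are in the scene too. Leave any green look-alike of the part that bears contactor3_mid alone. Leave any red or turquoise look-alike of the part that bears contactor1_mid alone.

How it is judged:
By the outcome, as a careful person would: the job done as asked, in the order asked, and still so for the second after the job is handed in, with the robot touching nothing.
Of contactor0, contactor1, contactor2, contactor3 only 2 to 4 are there at a start; the rules pass over those that are not, and their reading is None.
At some moment in a run one of contactor0, contactor1, contactor2, contactor3, straightedge may be knocked a few centimetres aside while the robot is not near it.
Once in a run the grip may slacken for a moment while it holds something.
It also fails if it takes over 210 s, if anything falls off the work surface, if the arm or the gripper's body presses on something with over 40 N, if the wrist force passes 120 N, or if a joint passes its speed limit or range.

## Working session

There is one attempt and no reset: what is moved stays moved. The work goes in short steps, Python scripts to look and compute and a tool call to move; the robot and the scene stay as the last step left them, time stands still between calls to the robot, and variables do not carry over. Pictures are saved under pics/ and viewed, and the job is handed in when it is done.

Besides the shell and the picture viewer there is one more tool, called after "Request:" as a command line: name --pt "numbers of a row" for each row, then --argument value for the rest. carry_out: Moves the arm, as the interface text tells. Its arguments: {"type":"object","properties":{"targets":{"type":"array","items":{"type":"array","items":{"type":"number"}}},"gripper":{"type":"number"},"grip_force":{"type":"number"}},"required":["targets"]}

```bash
ls -la; mkdir -p pics; python3 - <<'E'
from cell import *
import cv2, numpy as np
s=observe(); print({k:np.round(v,3).tolist() for k,v in s.items()})
for n in ["side","top","wrist"]:
    c=get_calibration(n); print(n,{k:np.round(v,4).tolist() for k,v in c.items()})
    cv2.imwrite(f"pics/{n}0.png",get_image(n)[:,:,::-1])
E
```

```text
total 12
drwxr-xr-x  3 agent agent 4096 Dec  7 14:39 .
drwxr-xr-x 23 root  root  4096 Dec  7 14:39 ..
drwxr-xr-x  2 agent agent 4096 Dec  7 14:39 pics
{'clock': 0.0, 'joints': [-1.386, 0.384, 0.016, 1.371, -0.006, 1.388, -0.047], 'joint_velocities': [0.0, -0.002, 0.001, -0.0, 0.002, -0.001, -0.001], 'joint_efforts': [0.001, -62.759, 0.845, -37.184, 0.016, 0.014, -0.0], 'position': [0.153, 0.605, 0.23], 'ee_rot': [-1.563, 1.569, -1.81], 'ft_force': [0.193, -0.543, -0.113], 'ft_torque': [0.039, -0.001, -0.024], 'gripper_width': 0.085}
side {'vertical_fov': 43.592, 'cx': 319.6963, 'cy': 235.5954, 'view': [[0.976, -0.2177, -0.0059, -0.5204], [-0.1742, -0.764, -0.6213, 0.1254], [0.1308, 0.6074, -0.7836, 1.5906], [0.0, 0.0, 0.0, 1.0]]}
top {'vertical_fov': 56.9372, 'cx': 315.9316, 'cy': 239.1882, 'view': [[0.0214, -0.9996, -0.0156, -0.0213], [-0.9984, -0.0206, -0.0535, 0.5013], [0.0532, 0.0167, -0.9984, 1.2237], [0.0, 0.0, 0.0, 1.0]]}
wrist {'vertical_fov': 71.707, 'cx': 320.526, 'cy': 236.2357, 'tool_from_camera': [[0.0005, -0.2889, 0.9573, -0.1424], [1.0, -0.0003, -0.0007, 0.0002], [0.0005, 0.9573, 0.2889, -0.0734], [0.0, 0.0, 0.0, 1.0]]}
```

View pics/top0.png

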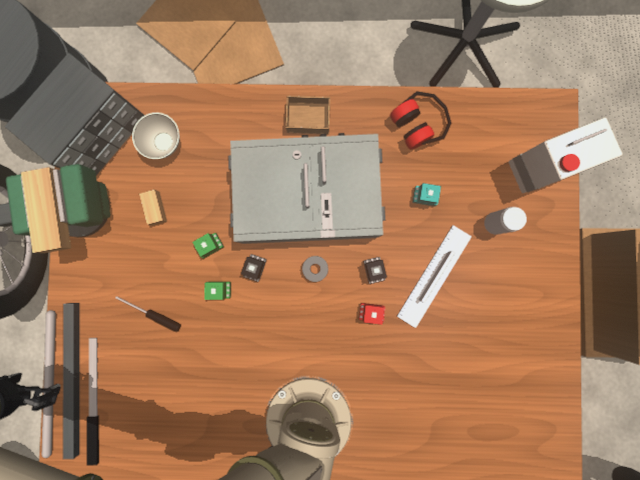

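View pics/side0.png

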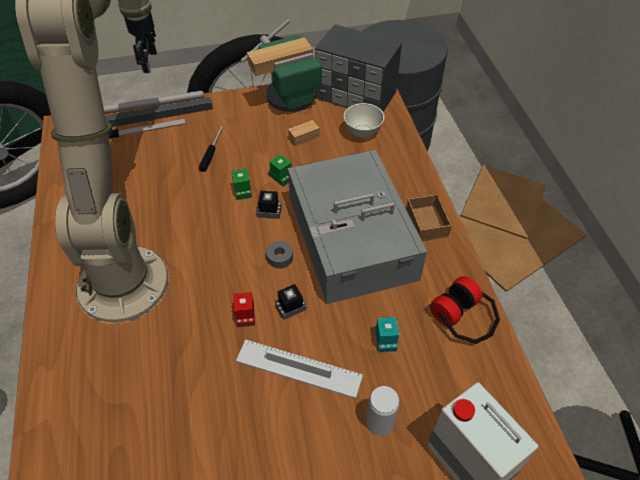

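View pics/wrist0.png

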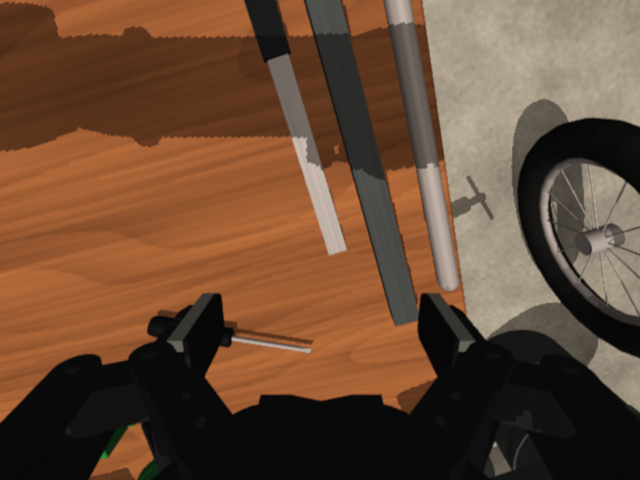

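```bash
cat > h.py <<'E'
from cell import *
import cv2, numpy as np
from scipy.spatial.transform import Rotation as R
def tcp(s=None):
    s=s or observe(); T=np.eye(4); T[:3,:3]=R.from_euler('xyz',s['ee_rot']).as_matrix(); T[:3,3]=s['position']; return T
def cam(n,T=None):
    c=get_calibration(n); f=240/np.tan(np.radians(c['vertical_fov'])/2)
    K=np.array([[f,0,c['cx']],[0,f,c['cy']],[0,0,1]])
    V=np.array(c['view']) if 'view' in c else np.linalg.inv((tcp() if T is None else T)@np.array(c['tool_from_camera']))
    return K,V
def proj(kv,p):
    K,V=kv; p=np.atleast_2d(p); q=(V[:3,:3]@p.T).T+V[:3,3]; u=(K@q.T).T; return u[:,:2]/u[:,2:]
def back(kv,px,z):
    K,V=kv; px=np.atleast_2d(px); out=[]
    Ci=-V[:3,:3].T@V[:3,3]
    for u,v in px:
        d=V[:3,:3].T@np.linalg.solve(K,[u,v,1]); out.append(Ci+d*(z-Ci[2])/d[2])
    return np.array(out)
def tri(kvs,pxs):
    # two+ view triangulation
    A=[];b=[]
    for kv,(u,v) in zip(kvs,pxs):
        K,V=kv; C=-V[:3,:3].T@V[:3,3]; d=V[:3,:3].T@np.linalg.solve(K,[u,v,1]); d/=np.linalg.norm(d)
        P=np.eye(3)-np.outer(d,d); A.append(P); b.append(P@C)
    return np.linalg.lstsq(np.vstack(A),np.hstack(b),rcond=None)[0]
def mv(target_R=None,target_p=None,s=None):
    """shift (mm, tool axes) and rotvec (deg) from present pose"""
    T=tcp(s); d=T[:3,:3].T@(np.array(target_p)-T[:3,3])*1000
    w=np.degrees(R.from_matrix(T[:3,:3].T@target_R).as_rotvec()) if target_R is not None else np.zeros(3)
    return np.round(d,1),np.round(w,2)
def crop(img,x0,y0,x1,y1,sc,name):
    c=cv2.resize(img[y0:y1,x0:x1],None,fx=sc,fy=sc,interpolation=cv2.INTER_CUBIC)
    cv2.imwrite('pics/'+name,c[:,:,::-1] )
E
python3 - <<'E'
from h import *
im=cv2.imread('pics/top0.png')[:,:,::-1]; crop(im,190,125,390,275,4,'topA.png'); 
im=cv2.imread('pics/top0.png')[:,:,::-1]; crop(im,340,200,540,350,4,'topB.png')
im=cv2.imread('pics/side0.png')[:,:,::-1]; crop(im,225,140,425,300,4,'sideA.png')
k=cam('top'); print(np.round(back(k,[[232,141],[380,135],[383,234],[233,241]],.11),3))
E
```

```text
[[ 0.749  0.213  0.11 ]
 [ 0.771 -0.173  0.11 ]
 [ 0.513 -0.184  0.11 ]
 [ 0.487  0.202  0.11 ]]
```

View pics/topA.png

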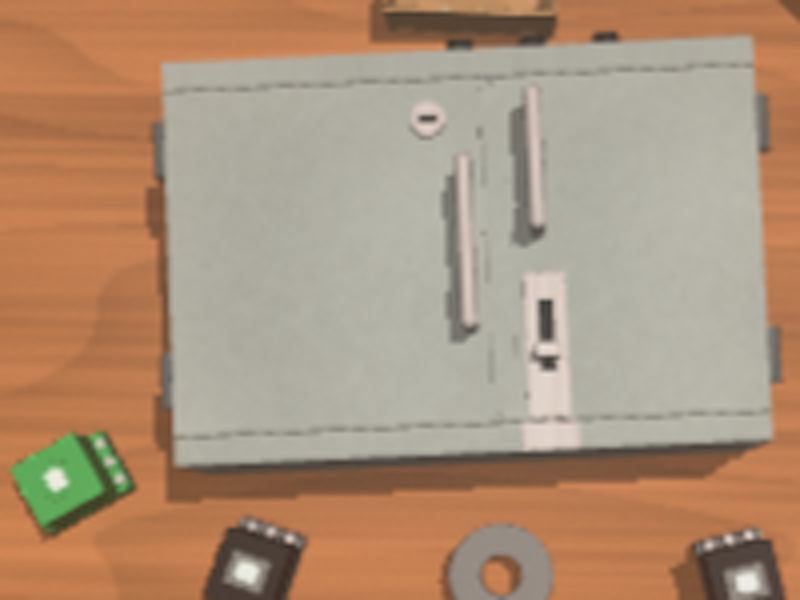

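View pics/topB.png

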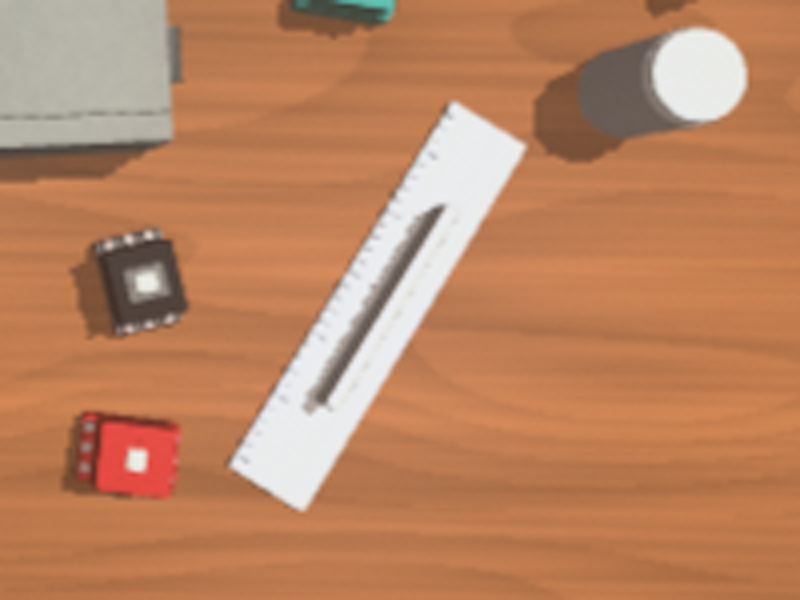

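View pics/sideA.png

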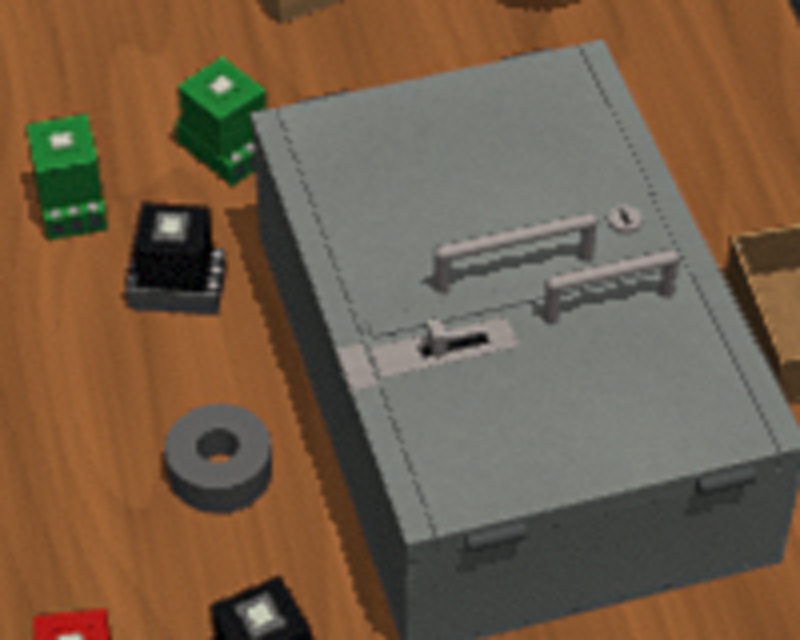

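```bash
cat > fit.py <<'E'
from h import *
from scipy.optimize import least_squares
kt=cam('top');ks=cam('side')
loc={'NL':[-130,190,128],'FL':[130,190,128],'NR':[-130,-190,128],'FR':[130,-190,128],'ah':[0,-2,163],'ph':[50,-47,163]}
def c4(o,*ps): return {k:np.array(o)+np.array(p)/4 for k,p in ps}
t=c4((190,125),('FL',(163,65)),('FR',(752,38)),('NR',(772,438)),('NL',(176,466)),('ah',(465,243)),('ph',(535,158)))
s=c4((225,140),('NL',(253,113)),('FL',(604,42)),('NR',(408,543)),('FR',(800,452)),('ah',(516,233)),('ph',(613,268)))
def W(p,l):
    c,sn=np.cos(p[2]),np.sin(p[2]); l=np.array(l)/1000
    return np.array([p[0]+c*l[0]-sn*l[1],p[1]+sn*l[0]+c*l[1],l[2]])
def f(p): return np.hstack([ (proj(kv,W(p,loc[k]))[0]-px) for kv,d in((kt,t),(ks,s)) for k,px in d.items()])
r=least_squares(f,[.63,.01,0.05]); print(r.x,np.degrees(r.x[2])); print(np.round(r.fun.reshape(-1,2),1))
# bolt thumb tri
b=tri([kt,ks],[np.array([190,125])+np.array([546,352])/4,np.array([225,140])+np.array([437,338])/4]); print('thumb',b)
c,sn=np.cos(r.x[2]),np.sin(r.x[2]); d=b[:2]-r.x[:2]; print('loc',c*d[0]+sn*d[1],-sn*d[0]+c*d[1])
# straightedge corners top crop + (340,200), z=.006
q=back(kt,np.array([340,200])+np.array([[452,101],[526,147],[303,511],[231,465]])/4,.006); print(q, q.mean(0)); e=(q[0]+q[1]-q[2]-q[3])/2; print('yaw',np.degrees(np.arctan2(e[1],e[0])),np.linalg.norm(e))
E
python3 fit.py; python3 - <<'E'
from h import *
im=cv2.imread('pics/top0.png')[:,:,::-1]; crop(im,220,235,400,325,4.4,'topC.png'); 
im=cv2.imread('pics/side0.png')[:,:,::-1]; crop(im,230,170,330,330,3.7,'sideC.png'); 
E
```

```text
[0.62693162 0.01459293 0.06082627] 3.4850883311715335
[[-0.1 -0.7]
 [ 0.5 -0.4]
 [ 0.3  0.9]
 [-0.3 -0.1]
 [ 0.4 -0.6]
 [ 0.3 -0.2]
 [-0.8 -0.4]
 [-0.4 -0.9]
 [-1.   0.1]
 [ 1.5 -1.4]
 [-0.3  0.7]
 [-0.5  0.5]]
thumb [ 0.56266989 -0.03813613  0.13637309]
loc -0.06734821534304027 -0.04872515951603696
[[ 0.54900803 -0.39383785  0.006     ]
 [ 0.5177776  -0.4454799   0.006     ]
 [ 0.26193272 -0.29250285  0.006     ]
 [ 0.29239865 -0.24239792  0.006     ]] [ 0.40527925 -0.34355463  0.006     ]
yaw -30.71189464207438 0.2980264547699142
```

View pics/topC.png

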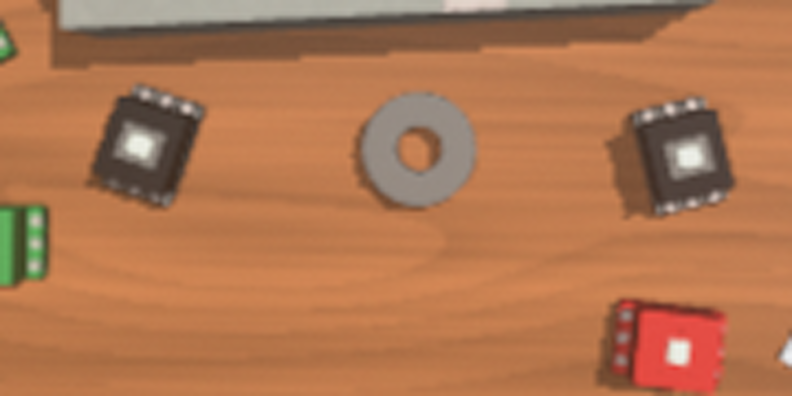

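View pics/sideC.png

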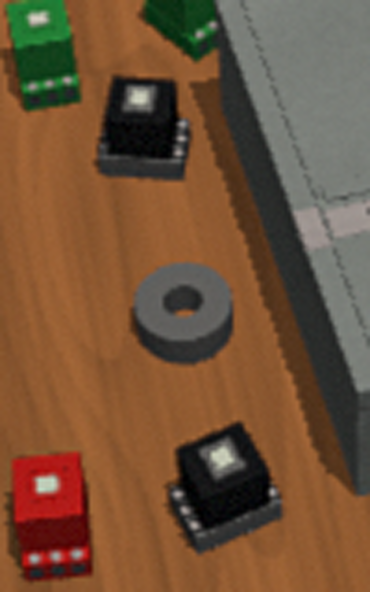

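```bash
cat >> h.py <<'E'
CX,CY,CYAW=0.6269,0.0146,0.0608
def C2W(l):
    c,s=np.cos(CYAW),np.sin(CYAW); l=np.atleast_2d(np.array(l,float))/1000
    o=np.stack([CX+c*l[:,0]-s*l[:,1],CY+s*l[:,0]+c*l[:,1],l[:,2]],1); return o[0] if len(o)==1 else o
def W2C(w):
    c,s=np.cos(CYAW),np.sin(CYAW); w=np.array(w,float); d=w[:2]-[CX,CY]
    return np.array([c*d[0]+s*d[1],-s*d[0]+c*d[1],w[2]])*1000
def down(psi):
    c,s=np.cos(psi),np.sin(psi); return np.array([[0,c,s],[0,s,-c],[-1,0,0]])
def near(psi):  # choose half-turn closest to present jaw dir
    T=tcp(); a=np.arctan2(T[1,1],T[0,1]); k=np.round((a-psi)/np.pi); return psi+k*np.pi
def plan(p,Rt=None,mm=40,deg=7,show=True):
    T=tcp(); Rt=T[:3,:3] if Rt is None else Rt
    w=R.from_matrix(T[:3,:3].T@Rt).as_rotvec(); d=np.array(p)-T[:3,3]
    n=max(1,int(np.ceil(max(np.linalg.norm(d)*1000/mm,np.degrees(np.linalg.norm(w))/deg))))
    rows=[]
    for i in range(n):
        Rc=T[:3,:3]@R.from_rotvec(w*i/n).as_matrix()
        rows.append(np.round(np.hstack([Rc.T@d*1000/n,np.degrees(w)/n]),1).tolist())
    print('n',n)
    for i in range(0,n,5): print(str(rows[i:i+5]).replace(' ',''))
def st():
    s=observe(); T=tcp(s); print('t',round(s['clock'],2),'pos',np.round(s['position'],4),'C',np.round(W2C(s['position']),1),'xdir',np.round(T[:3,0],3),'psi',round(np.degrees(np.arctan2(T[1,1],T[0,1])),1),'w',round(s['gripper_width'],4),'F',np.round(s['ft_force'],1),'q',np.round(s['joints'],2))
E
python3 - <<'E'
from h import *
st(); print(np.round(tcp(),2))
ps=near(CYAW+np.pi/2); print(np.degrees(ps))
p=C2W([0,-2,240]); print(p); plan(p,down(ps))
E
```

```text
t 0.15 pos [0.1532 0.6056 0.2305] C [-437.   618.7  230.5] xdir [-0.    -0.001 -1.   ] psi 75.8 w 0.0851 F [-1.3  0.5 -0.3] q [-1.39  0.38  0.02  1.37 -0.01  1.39 -0.05]
[[-0.    0.25  0.97  0.15]
 [-0.    0.97 -0.25  0.61]
 [-1.   -0.    0.    0.23]
 [ 0.    0.    0.    1.  ]]
93.4835833943954
[0.62702153 0.0126037  0.24      ]
n 19
[[-0.5,-24.1,31.8,-0.9,-0.0,0.0],[-0.5,-24.7,31.4,-0.9,-0.0,0.0],[-0.5,-25.2,31.0,-0.9,-0.0,0.0],[-0.5,-25.7,30.6,-0.9,-0.0,0.0],[-0.5,-26.2,30.2,-0.9,-0.0,0.0]]
[[-0.5,-26.6,29.8,-0.9,-0.0,0.0],[-0.5,-27.1,29.3,-0.9,-0.0,0.0],[-0.5,-27.6,28.9,-0.9,-0.0,0.0],[-0.5,-28.1,28.4,-0.9,-0.0,0.0],[-0.5,-28.5,28.0,-0.9,-0.0,0.0]]
[[-0.5,-29.0,27.5,-0.9,-0.0,0.0],[-0.5,-29.4,27.0,-0.9,-0.0,0.0],[-0.5,-29.8,26.6,-0.9,-0.0,0.0],[-0.5,-30.3,26.1,-0.9,-0.0,0.0],[-0.5,-30.7,25.6,-0.9,-0.0,0.0]]
[[-0.5,-31.1,25.1,-0.9,-0.0,0.0],[-0.5,-31.5,24.6,-0.9,-0.0,0.0],[-0.5,-31.9,24.0,-0.9,-0.0,0.0],[-0.5,-32.3,23.5,-0.9,-0.0,0.0]]
```

Candidates (top picture): contactors are the black blocks with a grey foot at (254,268) and (375,270). The look-alikes are green at (206,245) and (216,291), red at (372,314) and turquoise at (428,194). The straightedge is the white one with a rail at (435,277), not the bars at (70,380) or the knife at (93,400). The active pull is the long bar at (306,186), the passive pull is the bar at (323,165), and the thumb-piece is at (326,213). The crops topA, topB and topC confirm these choices.

Request:
carry_out --pt "0 -24 32 -1 0 0" --pt "0 -25 31 -1 0 0" --pt "0 -25 31 -1 0 0" --pt "0 -26 31 -1 0 0" --pt "0 -26 30 -1 0 0" --gripper 0.4 --grip_force 30

```text
clock: 0.57
position: [0.272, 0.4509, 0.2257]
ee_rot: [-2.442, 1.562, -2.58]
ft_force: [1.4, 0.5, 1.5]
gripper_width: 0.0514
```

Request:
carry_out --pt "0 -27 30 -1 0 0" --pt "0 -27 29 -1 0 0" --pt "0 -28 29 -1 0 0" --pt "0 -28 28 -1 0 0" --pt "0 -29 28 -1 0 0"

```text
clock: 0.98
position: [0.404, 0.2899, 0.2248]
ee_rot: [-2.604, 1.561, -2.649]
ft_force: [0.8, 0.4, 0.3]
gripper_width: 0.0512
```

Request:
carry_out --pt "0 -29 27 -1 0 0" --pt "0 -29 27 -1 0 0" --pt "0 -30 27 -1 0 0" --pt "0 -30 26 -1 0 0" --pt "0 -31 26 -1 0 0"

```text
clock: 1.4
position: [0.5389, 0.1316, 0.2245]
ee_rot: [-2.79, 1.562, -2.742]
ft_force: [0.3, 0.4, 0.8]
gripper_width: 0.0509
```

```bash
python3 - <<'E'
from h import *
st(); ps=near(CYAW+np.pi/2)
p=C2W([0,-2,230]); plan(p,down(ps))
E
```

```text
t 1.4 pos [0.5389 0.1316 0.2245] C [-80.7 122.1 224.5] xdir [-0.008 -0.003 -1.   ] psi 92.7 w 0.0509 F [0.3 0.4 0.8] q [-0.63  0.25  0.4   1.59 -0.1   1.34  1.4 ]
n 4
[[-1.5,-30.8,20.6,-0.2,-0.1,0.0],[-1.4,-30.8,20.5,-0.2,-0.1,0.0],[-1.4,-30.9,20.4,-0.2,-0.1,0.0],[-1.4,-31.0,20.3,-0.2,-0.1,0.0]]
```

Request:
carry_out --pt "-1.5 -31 20.5 0 0 0" --pt "-1.5 -31 20.5 0 0 0" --pt "-1.5 -31 20.5 0 0 0" --pt "-1.5 -31 20.5 0 0 0" --pt "0 0 0 0 0 0"

```text
clock: 1.82
position: [0.6321, -0.0042, 0.2284]
ee_rot: [-2.419, 1.558, -2.378]
ft_force: [-1.5, -0.4, 0.0]
gripper_width: 0.0514
```

```bash
python3 - <<'E'
from h import *
st(); T=tcp(); im=get_image('wrist'); k=cam('wrist',T)
px=proj(k,C2W([[50,-2,163],[-50,-2,163],[90,-47,163],[10,-47,163]])).round().astype(int); print(px)
im=im.copy()
for a in px: cv2.circle(im,tuple(int(v) for v in a),4,(255,0,0),1)
cv2.imwrite('pics/w1.png',im[:,:,::-1])
ps=near(CYAW+np.pi/2); plan(C2W([0,-2,143]),down(ps),mm=25)
E
```

```text
t 1.82 pos [ 0.6321 -0.0042  0.2284] C [  4.  -19.  228.4] xdir [-0.01  -0.009 -1.   ] psi 92.4 w 0.0514 F [-1.5 -0.4  0. ] q [-0.38  0.43  0.48  1.36 -0.19  1.4   1.7 ]
[[347 314]
 [347 169]
 [286 364]
 [280 262]]
n 4
[[21.3,3.6,-0.6,-0.3,-0.2,0.1],[21.3,3.6,-0.7,-0.3,-0.2,0.1],[21.3,3.5,-0.7,-0.3,-0.2,0.1],[21.3,3.5,-0.8,-0.3,-0.2,0.1]]
```

View pics/w1.png

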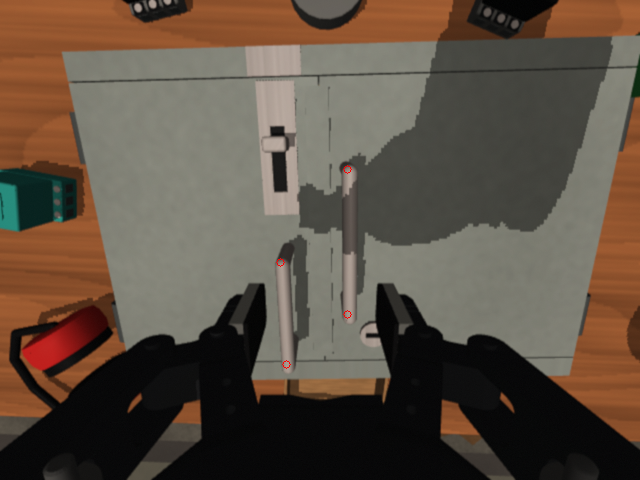

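```bash
python3 - <<'E'
from h import *
ps=near(CYAW+np.pi/2); plan(C2W([-25,-2,190]),down(ps),mm=25)
E
```

```text
n 2
[[19.2,6.8,-14.0,-0.5,-0.3,0.2],[19.2,6.9,-14.1,-0.5,-0.3,0.2]]
```

Request:
carry_out --pt "19 7 -14 -0.5 -0.3 0" --pt "19 7 -14 -0.5 -0.3 0" --pt "0 0 0 0 0 0" --gripper 0.6

```text
clock: 2.12
position: [0.6014, 0.0109, 0.1878]
ee_rot: [-1.751, 1.563, -1.693]
ft_force: [0.7, 0.3, -0.7]
gripper_width: 0.0341
```

```bash
python3 - <<'E'
from h import *
st();ps=near(CYAW+np.pi/2); plan(C2W([-25,-2,143]),down(ps),mm=18)
E
```

```text
t 2.12 pos [0.6014 0.0109 0.1878] C [-25.6  -2.1 187.8] xdir [-0.001 -0.007 -1.   ] psi 93.3 w 0.0341 F [ 0.7  0.3 -0.7] q [-0.42  0.38  0.46  1.52 -0.16  1.28  1.68]
n 3
[[14.9,0.1,0.2,-0.0,-0.0,0.1],[14.9,0.1,0.2,-0.0,-0.0,0.1],[14.9,0.1,0.2,-0.0,-0.0,0.1]]
```

Request:
carry_out --pt "15 0 0 0 0 0" --pt "15 0 0 0 0 0" --pt "14 0 0 0 0 0" --pt "0 0 0 0 0 0"

```text
clock: 2.45
position: [0.6011, 0.0155, 0.1444]
ee_rot: [-1.686, 1.567, -1.622]
ft_force: [-0.7, 1.6, -0.1]
gripper_width: 0.0341
```

Request:
carry_out --pt "0 0 0 0 0 0" --pt "0 0 0 0 0 0" --pt "0 0 0 0 0 0" --pt "0 0 0 0 0 0" --gripper 1 --grip_force 40

```text
clock: 2.78
position: [0.6016, 0.0128, 0.1471]
ee_rot: [-1.684, 1.562, -1.621]
ft_force: [0.1, 1.4, -4.9]
gripper_width: 0.0083
```

```bash
cat > arc.py <<'E'
from h import *
import sys
# plan an arc: sgn +1 active, -1 passive; args: sgn, th_end(rad), tilt per rad frac, nsteps
def handle(sgn,th):
    if sgn>0: return np.array([190-192*np.cos(th)+53*np.sin(th),110+192*np.sin(th)+53*np.cos(th)])
    return np.array([-190+143*np.cos(th)-53*np.sin(th),110+143*np.sin(th)+53*np.cos(th)])
def planarc(sgn,x,th0,th1,n,f,gx=19,off=0):
    """f: tool tilt per leaf angle"""
    ps=near(CYAW+np.pi/2); ax=np.array([np.cos(CYAW),np.sin(CYAW),0])
    def pose(th):
        # leaf opening of active rotates about -x by th (free edge is at -y rises)
        Rt=R.from_rotvec(-sgn*ax*th*f).as_matrix()@down(ps)
        y,z=handle(sgn,th); return C2W([x,y,z])+Rt[:,0]*gx/1000, Rt
    T=tcp(); rows=[]; pc,Rc=T[:3,3],T[:3,:3]
    for th in np.linspace(th0,th1,n+1)[1:]:
        p,Rn=pose(th); rows.append(np.round(np.hstack([Rc.T@(p-pc)*1000,np.degrees(R.from_matrix(Rc.T@Rn).as_rotvec())]),1).tolist()); pc,Rc=p,Rn
    for i in range(0,n,5): print(str(rows[i:i+5]).replace(' ',''))
def angle(sgn,gx=19):
    # leaf angle from the present grasp point
    T=tcp(); g=W2C(T[:3,3]-T[:3,0]*gx/1000)
    from scipy.optimize import minimize_scalar
    r=minimize_scalar(lambda th:np.sum((handle(sgn,th)-g[1:])**2),bounds=(0,2),method='bounded'); print('grasp C',np.round(g,1),'leaf',round(r.x,3),'miss',round(r.fun**.5,1)); return g,r.x
E
python3 - <<'E'
from arc import *
st(); g,a=angle(1); planarc(1,g[0],0,1.0,10,0.5)
E
```

```text
t 2.78 pos [0.6016 0.0128 0.1471] C [-25.4  -0.3 147.1] xdir [-0.    -0.009 -1.   ] psi 93.6 w 0.0083 F [ 0.1  1.4 -4.9] q [-0.42  0.41  0.45  1.57 -0.18  1.2   1.7 ]
grasp C [-2.540e+01 -1.000e-01  1.661e+02] leaf 0.017 miss 0.9
[[-15.9,3.5,0.0,0.1,-0.1,-2.4],[-18.6,6.2,-0.0,0.0,-0.0,-2.9],[-18.2,7.2,-0.0,-0.0,-0.0,-2.9],[-17.8,8.1,0.0,0.0,-0.0,-2.9],[-17.3,8.9,-0.0,-0.0,-0.0,-2.9]]
[[-16.8,9.8,0.0,-0.0,-0.0,-2.9],[-16.2,10.6,-0.0,0.0,-0.0,-2.9],[-15.6,11.4,0.0,-0.0,-0.0,-2.9],[-15.0,12.2,-0.0,0.0,-0.0,-2.9],[-14.3,12.9,0.0,-0.0,-0.0,-2.9]]
```

Request:
carry_out --pt "-16 3.5 0 0 0 -2.5" --pt "-18.5 6 0 0 0 -3" --pt "-18 7 0 0 0 -3"

```text
clock: 3.03
position: [0.6, 0.0317, 0.1972]
ee_rot: [-1.59, 1.413, -1.532]
ft_force: [1.8, 0.8, -6.4]
gripper_width: 0.0084
```

```bash
python3 - <<'E'
from arc import *
st(); g,a=angle(1); planarc(1,g[0],a,a+.8,8,0.5)
E
```

```text
t 3.03 pos [0.6    0.0317 0.1972] C [-25.8  18.7 197.2] xdir [ 0.006 -0.157 -0.988] psi 93.3 w 0.0084 F [ 1.8  0.8 -6.4] q [-0.56  0.38  0.48  1.51 -0.02  1.3   1.52]
grasp C [-25.7  21.7 216. ] leaf 0.293 miss 0.3
[[-18.0,7.7,-0.0,-0.2,-0.2,-2.2],[-17.3,8.9,0.0,0.0,-0.0,-2.9],[-16.8,9.7,0.0,-0.0,-0.0,-2.9],[-16.3,10.5,-0.0,-0.0,-0.0,-2.9],[-15.7,11.3,0.0,0.0,-0.0,-2.9]]
[[-15.0,12.1,-0.0,-0.0,-0.0,-2.9],[-14.4,12.8,0.0,0.0,-0.0,-2.9],[-13.7,13.5,-0.0,0.0,0.0,-2.9]]
```

Request:
carry_out --pt "-18 7.5 0 0 0 -2.5" --pt "-17.3 9 0 0 0 -3" --pt "-17 9.7 0 0 0 -3" --pt "-16 10.5 0 0 0 -3" --pt "-15.7 11.3 0 0 0 -3"

```text
clock: 3.45
position: [0.5953, 0.1033, 0.2711]
ee_rot: [-1.571, 1.152, -1.516]
ft_force: [5.0, 1.6, -12.9]
gripper_width: 0.0084
```

```bash
python3 - <<'E'
from arc import *
st(); g,a=angle(1); planarc(1,g[0],a,a+1,10,0.5)
E
```

```text
t 3.45 pos [0.5953 0.1033 0.2711] C [-26.1  90.4 271.1] xdir [ 0.022 -0.406 -0.914] psi 93.2 w 0.0084 F [  5.    1.6 -12.9] q [-0.79  0.44  0.49  1.33  0.2   1.54  1.28]
grasp C [-26.1  98.1 288.4] leaf 0.826 miss 1.5
[[-14.0,13.5,-0.1,-0.3,-0.1,-2.5],[-14.1,13.1,-0.0,0.0,-0.0,-2.9],[-13.4,13.8,0.0,0.0,0.0,-2.9],[-12.7,14.4,0.0,-0.0,-0.0,-2.9],[-11.9,15.0,-0.0,0.0,-0.0,-2.9]]
[[-11.1,15.6,0.0,-0.0,-0.0,-2.9],[-10.2,16.1,-0.0,0.0,-0.0,-2.9],[-9.4,16.6,-0.0,-0.0,-0.0,-2.9],[-8.5,17.1,0.0,-0.0,-0.0,-2.9],[-7.6,17.5,-0.0,-0.0,0.0,-2.9]]
```

```bash
sed -i 's/th\*f)/min(th*f,CAP))/; s/^import sys/CAP=0.45/' arc.py; python3 - <<'E'
from arc import *
g,a=angle(1); planarc(1,g[0],a,a+1,10,0.5)
E
```

```text
grasp C [-26.1  98.1 288.4] leaf 0.826 miss 1.5
[[-14.0,13.8,-0.1,-0.3,-0.1,-1.8],[-13.9,14.2,-0.0,0.0,0.0,0.0],[-12.4,15.5,0.0,0.0,0.0,0.0],[-10.8,16.7,-0.0,0.0,0.0,0.0],[-9.1,17.7,-0.0,0.0,0.0,0.0]]
[[-7.3,18.5,0.0,0.0,0.0,0.0],[-5.4,19.2,-0.0,0.0,0.0,0.0],[-3.5,19.6,-0.0,0.0,0.0,0.0],[-1.5,19.9,0.0,0.0,0.0,0.0],[0.5,19.9,-0.0,0.0,0.0,0.0]]
```

Request:
carry_out --pt "-14 14 0 0 0 -1.5" --pt "-14 14 0 0 0 0" --pt "-12.5 15.5 0 0 0 0" --pt "-11 16.5 0 0 0 0" --pt "-9 17.5 0 0 0 0"

```text
clock: 3.87
position: [0.5888, 0.2051, 0.297]
ee_rot: [-1.566, 1.119, -1.509]
ft_force: [2.7, -4.1, -5.8]
gripper_width: 0.008
```

```bash
python3 - <<'E'
from arc import *
st(); g,a=angle(1); planarc(1,g[0],a,1.86,7,0.5)
E
```

```text
t 3.87 pos [0.5888 0.2051 0.297 ] C [-26.4 192.5 297. ] xdir [ 0.027 -0.435 -0.9  ] psi 93.2 w 0.008 F [ 2.7 -4.1 -5.8] q [-0.88  0.53  0.46  1.14  0.19  1.69  1.18]
grasp C [-26.4 200.8 314.1] leaf 1.354 miss 5.2
[[-0.3,15.5,-0.1,-0.3,0.0,0.1],[-4.1,13.8,0.0,0.0,0.0,0.0],[-3.1,14.1,0.0,0.0,0.0,0.0],[-2.1,14.2,0.0,0.0,0.0,0.0],[-1.0,14.3,0.0,0.0,0.0,0.0]]
[[0.0,14.4,-0.0,0.0,0.0,0.0],[1.0,14.3,-0.0,0.0,0.0,0.0]]
```

Request:
carry_out --pt "1 15 0 0 0 0" --pt "-3 14 0 0 0 0" --pt "-3 14 0 0 0 0" --pt "-2 14 0 0 0 0" --pt "-1 14 0 0 0 0"

```text
clock: 4.28
position: [0.5843, 0.2791, 0.2808]
ee_rot: [-1.549, 1.123, -1.493]
ft_force: [0.2, -3.6, -5.1]
gripper_width: 0.0081
```

```bash
python3 - <<'E'
from arc import *
st(); g,a=angle(1); planarc(1,g[0],a,1.86,3,0.5)
E
```

```text
t 4.28 pos [0.5843 0.2791 0.2808] C [-26.5 266.6 280.8] xdir [ 0.033 -0.432 -0.901] psi 93.1 w 0.0081 F [ 0.2 -3.6 -5.1] q [-0.93  0.62  0.44  1.04  0.15  1.73  1.09]
grasp C [-26.6 274.9 298. ] leaf 1.726 miss 7.0
[[7.0,9.0,-0.2,-0.4,0.4,-0.1],[0.4,8.9,0.0,0.0,0.0,0.0],[0.8,8.9,-0.0,0.0,0.0,0.0]]
```

Request:
carry_out --pt "5 9 0 0 0 0" --pt "3 9 0 0 0 0" --pt "1 9 0 0 0 0" --pt "0 2 0 0 0 0"

```text
clock: 4.62
position: [0.5831, 0.302, 0.2684]
ee_rot: [-1.532, 1.117, -1.483]
ft_force: [-4.4, -4.0, -2.6]
gripper_width: 0.0083
```

```bash
python3 - <<'E'
from arc import *
st(); g,a=angle(1)
im=get_image('side'); cv2.imwrite('pics/s1.png',im[:,:,::-1])
E
```

```text
t 4.62 pos [0.5831 0.302  0.2684] C [-26.2 289.6 268.4] xdir [ 0.039 -0.437 -0.899] psi 92.6 w 0.0083 F [-4.4 -4.  -2.6] q [-0.95  0.66  0.43  1.01  0.14  1.73  1.06]
grasp C [-26.4 297.9 285.5] leaf 1.853 miss 6.8
```

View pics/s1.png

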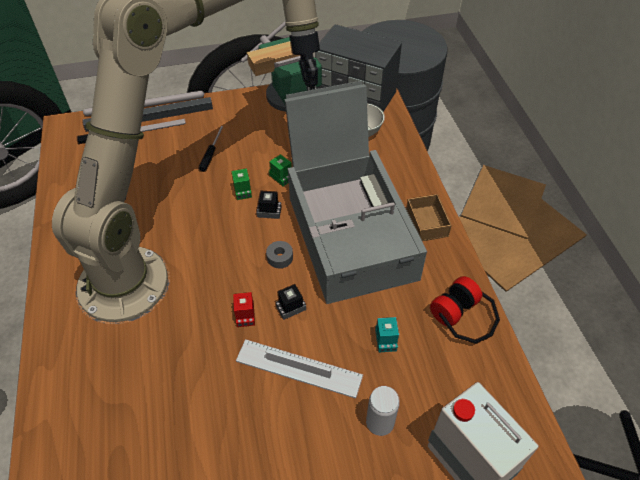

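Request:
carry_out --pt "0 0 0 0 0 0" --pt "0 0 0 0 0 0" --pt "0 0 0 0 0 0" --gripper 0.65

```text
clock: 4.92
position: [0.5838, 0.3029, 0.2682]
ee_rot: [-1.529, 1.117, -1.481]
ft_force: [0.3, -0.7, 0.4]
gripper_width: 0.0299
```

Request:
carry_out --pt "-20 0 0 0 0 0" --pt "-35 0 0 0 0 0" --pt "-40 0 0 0 0 0" --pt "-20 0 0 0 0 0"

```text
clock: 5.25
position: [0.5774, 0.3536, 0.3689]
ee_rot: [-1.549, 1.114, -1.5]
ft_force: [-0.1, 0.4, 0.2]
gripper_width: 0.0298
```

```bash
python3 - <<'E'
from h import *
st(); ps=near(CYAW+np.pi/2)
plan(C2W([-60,180,390]),down(ps))
cv2.imwrite('pics/t1.png',get_image('top')[:,:,::-1])
E
```

```text
t 5.25 pos [0.5774 0.3536 0.3689] C [-28.8 341.4 368.9] xdir [ 0.031 -0.44  -0.898] psi 92.7 w 0.0298 F [-0.1  0.4  0.2] q [-0.92  0.78  0.45  0.59  0.1   2.05  1.1 ]
n 5
[[10.4,-30.9,-5.9,-0.1,0.1,5.2],[7.6,-31.7,-6.0,-0.1,0.1,5.2],[4.6,-32.3,-6.0,-0.1,0.1,5.2],[1.7,-32.5,-6.1,-0.1,0.1,5.2],[-1.3,-32.5,-6.2,-0.1,0.1,5.2]]
```

View pics/t1.png

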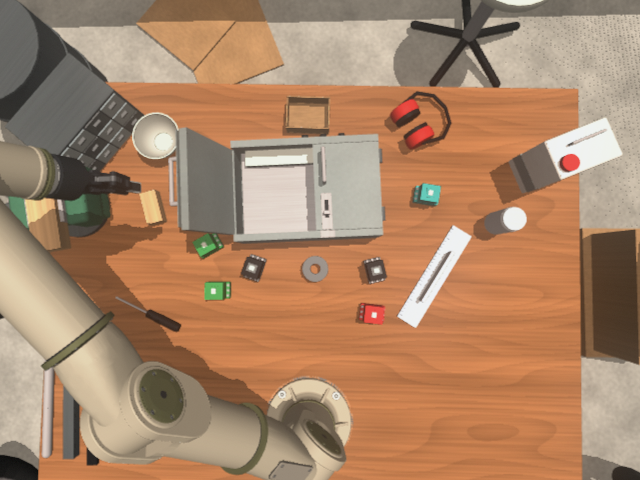

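```bash
python3 - <<'E'
from h import *
ps=near(CYAW+np.pi/2)
plan(C2W([-60,200,362]),down(ps))
E
```

```text
n 4
[[17.6,-31.3,-7.6,-0.1,0.1,6.5],[14.0,-33.0,-7.6,-0.1,0.1,6.5],[10.1,-34.4,-7.7,-0.1,0.1,6.5],[6.2,-35.3,-7.7,-0.1,0.1,6.5]]
```

Request:
carry_out --pt "17 -31 -8 0 0 6.5" --pt "14 -33 -8 0 0 6.5" --pt "10 -34 -8 0 0 6.5" --pt "6 -35 -8 0 0 6.5"

```text
clock: 5.63
position: [0.5578, 0.2415, 0.3399]
ee_rot: [-1.763, 1.54, -1.678]
ft_force: [1.9, -2.7, 1.3]
gripper_width: 0.0297
```

```bash
python3 - <<'E'
from h import *
st(); ps=near(CYAW+np.pi/2)
plan(C2W([-100,-49,300]),down(ps))
E
```

```text
t 5.63 pos [0.5578 0.2415 0.3399] C [-55.2 230.6 339.9] xdir [-0.003 -0.031 -1.   ] psi 94.9 w 0.0297 F [ 1.9 -2.7  1.3] q [-0.75  0.35  0.4   1.21 -0.11  1.62  1.28]
n 8
[[6.1,-34.6,-6.4,0.2,-0.0,0.2],[5.9,-34.7,-6.3,0.2,-0.0,0.2],[5.8,-34.7,-6.2,0.2,-0.0,0.2],[5.7,-34.8,-6.1,0.2,-0.0,0.2],[5.5,-34.8,-6.0,0.2,-0.0,0.2]]
[[5.4,-34.8,-5.9,0.2,-0.0,0.2],[5.3,-34.9,-5.8,0.2,-0.0,0.2],[5.1,-34.9,-5.7,0.2,-0.0,0.2]]
```

Request:
carry_out --pt "4 -35 -6 0 0 0" --pt "6 -35 -6 0 0 0" --pt "6 -35 -6 0 0 0" --pt "6 -35 -6 0 0 0" --pt "6 -35 -6 0 0 0" --gripper 1

```text
clock: 6.05
position: [0.5412, 0.0511, 0.3184]
ee_rot: [-1.22, 1.553, -1.145]
ft_force: [0.6, 0.8, 0.5]
gripper_width: 0.0003
```

```bash
python3 - <<'E'
from h import *
st(); T=tcp(); im=get_image('wrist').copy(); k=cam('wrist',T)
px=proj(k,C2W([[-67,-49,150],[-72,-49,128],[10,-47,163]])).round().astype(int); print(px)
for a in px: cv2.circle(im,tuple(int(v) for v in a),3,(255,0,0),1)
cv2.imwrite('pics/w2.png',im[:,:,::-1])
ps=near(CYAW+np.pi/2); plan(C2W([-107,-49,190]),down(ps))
E
```

```text
t 6.05 pos [0.5412 0.0511 0.3184] C [-83.3  41.6 318.4] xdir [ 0.007 -0.016 -1.   ] psi 94.3 w 0.0003 F [0.6 0.8 0.5] q [-0.57  0.18  0.49  1.46 -0.07  1.51  1.56]
[[230 229]
 [236 219]
 [234 307]]
n 4
[[32.4,-19.5,-5.9,0.1,0.1,0.3],[32.3,-19.7,-5.8,0.1,0.1,0.3],[32.2,-19.9,-5.7,0.1,0.1,0.3],[32.1,-20.0,-5.7,0.1,0.1,0.3]]
```

View pics/w2.png

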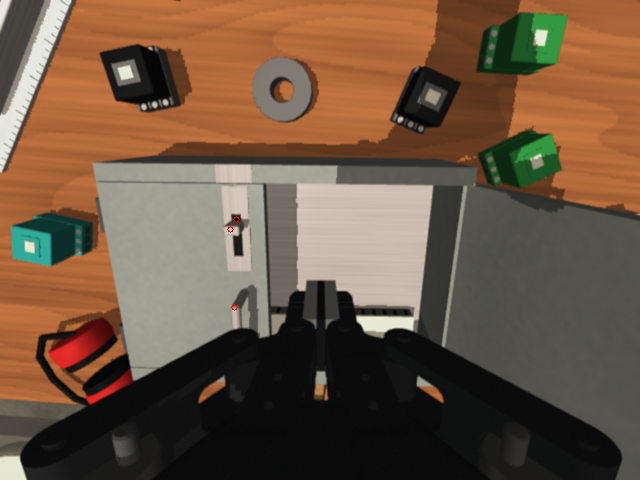

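Request:
carry_out --pt "32 -20 -6 0 0 0" --pt "32 -20 -6 0 0 0" --pt "32 -20 -6 0 0 0" --pt "28 -20 -6 0 0 0" --pt "0 0 0 0 0 0"

```text
clock: 6.52
position: [0.5246, -0.0449, 0.1967]
ee_rot: [-0.782, 1.546, -0.723]
ft_force: [-1.1, -0.8, 0.4]
gripper_width: 0.0003
```

```bash
python3 - <<'E'
from h import *
st(); 
ps=near(CYAW+np.pi/2); plan(C2W([-107,-49,135]),down(ps),mm=20)
E
```

```text
t 6.52 pos [ 0.5246 -0.0449  0.1967] C [-105.7  -53.2  196.7] xdir [ 0.018 -0.016 -1.   ] psi 93.3 w 0.0003 F [-1.1 -0.8  0.4] q [-0.46  0.19  0.54  1.73 -0.09  1.23  1.73]
n 4
[[15.4,1.3,-0.6,-0.0,0.2,0.2],[15.4,1.2,-0.5,-0.0,0.2,0.2],[15.4,1.2,-0.5,-0.0,0.2,0.2],[15.4,1.1,-0.4,-0.0,0.2,0.2]]
```

Request:
carry_out --pt "15 1 0 0 0.2 0.2" --pt "15 1 0 0 0.2 0.2" --pt "15 1 0 0 0.2 0.2" --pt "14 1 0 0 0.2 0.2" --pt "0 0 0 0 0 0"

```text
clock: 6.93
position: [0.5266, -0.04, 0.1356]
ee_rot: [-0.208, 1.565, -0.152]
ft_force: [-0.3, -0.3, -0.8]
gripper_width: -0.0004
```

Request:
carry_out --pt "0 0 10 0 0 0" --pt "0 0 10 0 0 0" --pt "0 0 8 0 0 0" --pt "0 0 8 0 0 0" --pt "0 0 5 0 0 0"

```text
clock: 7.35
position: [0.569, -0.0352, 0.1375]
ee_rot: [-0.19, 1.567, -0.132]
ft_force: [-1.4, -0.5, -1.5]
gripper_width: 0.0002
```

```bash
python3 - <<'E'
from h import *
st()
E
```

```text
t 7.35 pos [ 0.569  -0.0352  0.1375] C [-60.8 -46.2 137.5] xdir [ 0.004 -0.    -1.   ] psi 93.3 w 0.0002 F [-1.4 -0.5 -1.5] q [-0.41  0.35  0.52  1.68 -0.19  1.15  1.79]
```

Request:
carry_out --pt "0 -1 4 0 0 0" --pt "0 0 4 0 0 0" --pt "0 0 4 0 0 0"

```text
clock: 7.6
position: [0.5702, -0.0352, 0.1369]
ee_rot: [2.965, 1.547, 3.021]
ft_force: [-23.8, -0.5, 17.4]
gripper_width: -0.0001
```

```bash
python3 - <<'E'
from h import *
st()
E
```

```text
t 7.6 pos [ 0.5702 -0.0352  0.1369] C [-59.6 -46.3 136.9] xdir [-0.024  0.003 -1.   ] psi 93.2 w -0.0001 F [-23.8  -0.5  17.4] q [-0.4   0.38  0.52  1.65 -0.2   1.19  1.8 ]
```

Request:
carry_out --pt "0 0 -15 0 0 0" --pt "-30 0 -5 0 0 0" --pt "-35 0 5 0 0 0" --pt "-20 0 20 0 0 0" --pt "0 0 35 0 0 0" --gripper 0.6

```text
clock: 8.02
position: [0.6081, -0.0338, 0.2256]
ee_rot: [2.902, 1.542, 2.956]
ft_force: [0.3, -0.6, 0.8]
gripper_width: 0.034
```

```bash
python3 - <<'E'
from h import *
st();ps=near(CYAW+np.pi/2); plan(C2W([50,-47,195]),down(ps)); T=tcp(); im=get_image('wrist'); cv2.imwrite('pics/w3.png',im[:,:,::-1])
E
```

```text
t 8.02 pos [ 0.6081 -0.0338  0.2256] C [-21.8 -47.2 225.6] xdir [-0.028  0.005 -1.   ] psi 93.1 w 0.034 F [ 0.3 -0.6  0.8] q [-0.38  0.4   0.54  1.42 -0.21  1.41  1.78]
n 2
[[14.3,0.2,36.3,-0.2,-0.8,-0.2],[14.8,0.2,36.1,-0.2,-0.8,-0.2]]
```

View pics/w3.png

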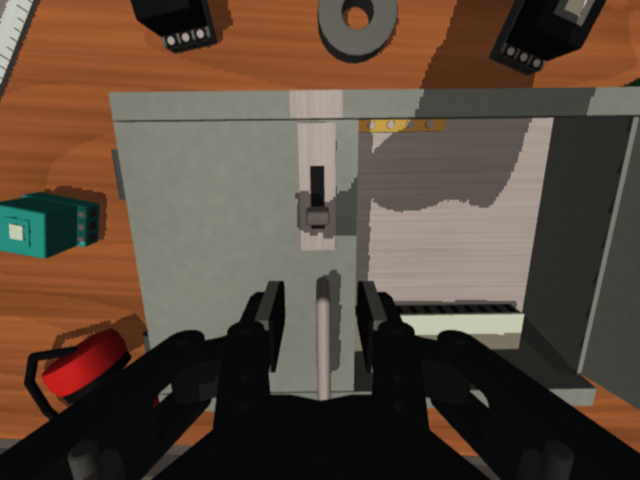

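The picture shows the thumb-piece at the far end of its slot (317,215), so the bolt is withdrawn. The passive pull is centred between the fingers at (322,340).

Request:
carry_out --pt "14 0 36 0 -0.8 0" --pt "15 0 30 0 -0.8 0" --pt "0 0 0 0 0 0"

```text
clock: 8.32
position: [0.6814, -0.0264, 0.1904]
ee_rot: [1.131, 1.565, 1.19]
ft_force: [-0.7, 0.5, -1.5]
gripper_width: 0.034
```

```bash
python3 - <<'E'
from h import *
st();ps=near(CYAW+np.pi/2); plan(C2W([50,-47,143]),down(ps),mm=18)
E
```

```text
t 8.32 pos [ 0.6814 -0.0264  0.1904] C [ 51.9 -44.2 190.4] xdir [ 0.002  0.006 -1.   ] psi 93.4 w 0.034 F [-0.7  0.5 -1.5] q [-0.33  0.56  0.51  1.27 -0.28  1.37  1.8 ]
n 3
[[15.8,-1.0,-0.7,-0.0,0.1,-0.1],[15.8,-1.0,-0.7,-0.0,0.1,-0.1],[15.8,-1.0,-0.7,-0.0,0.1,-0.1]]
```

Request:
carry_out --pt "16 -1 -1 0 0 0" --pt "16 -1 -1 0 0 0" --pt "15 -1 0 0 0 0" --pt "0 0 0 0 0 0"

```text
clock: 8.65
position: [0.6835, -0.0281, 0.1417]
ee_rot: [0.606, 1.563, 0.667]
ft_force: [-0.9, -0.9, -0.1]
gripper_width: 0.0343
```

Request:
carry_out --pt "0 0 0 0 0 0" --pt "0 0 0 0 0 0" --pt "0 0 0 0 0 0" --pt "0 0 0 0 0 0" --gripper 1 --grip_force 40

```text
clock: 8.98
position: [0.6839, -0.0277, 0.144]
ee_rot: [0.522, 1.562, 0.584]
ft_force: [0.0, -1.7, -5.6]
gripper_width: 0.0089
```

```bash
python3 - <<'E'
from arc import *
st(); g,a=angle(-1); planarc(-1,g[0],0,1.0,8,0.5)
E
```

```text
t 8.98 pos [ 0.6839 -0.0277  0.144 ] C [ 54.3 -45.7 144. ] xdir [ 0.007  0.005 -1.   ] psi 93.5 w 0.0089 F [ 0.  -1.7 -5.6] q [-0.33  0.59  0.5   1.33 -0.29  1.28  1.82]
grasp C [ 54.2 -45.7 163. ] leaf 0.0 miss 1.3
[[-17.5,-7.8,-0.0,0.1,0.4,3.3],[-16.9,-7.6,0.0,-0.0,0.0,3.6],[-16.4,-8.6,-0.0,0.0,0.0,3.6],[-15.7,-9.6,0.0,-0.0,0.0,3.6],[-15.0,-10.6,-0.0,0.0,0.0,3.6]]
[[-14.2,-11.5,0.0,-0.0,0.0,3.6],[-13.4,-12.4,-0.0,-0.0,0.0,3.6],[-12.5,-14.1,0.0,0.0,0.0,0.7]]
```

Request:
carry_out --pt "-17 -7 0 0 0 3.5" --pt "-17 -7.6 0 0 0 3.6" --pt "-16.4 -8.6 0 0 0 3.6" --pt "-15.7 -9.6 0 0 0 3.6"

```text
clock: 9.32
position: [0.6858, -0.0617, 0.2038]
ee_rot: [1.554, 1.312, 1.627]
ft_force: [3.7, -0.7, -9.4]
gripper_width: 0.0084
```

```bash
python3 - <<'E'
from arc import *
st(); g,a=angle(-1); planarc(-1,g[0],a,a+.9,8,0.5)
E
```

```text
t 9.32 pos [ 0.6858 -0.0617  0.2038] C [ 54.2 -79.7 203.8] xdir [-0.014  0.255 -0.967] psi 94.2 w 0.0084 F [ 3.7 -0.7 -9.4] q [-0.09  0.62  0.44  1.17 -0.49  1.51  2.  ]
grasp C [ 54.1 -84.6 222.1] leaf 0.461 miss 1.4
[[-13.3,-10.5,-0.1,0.7,0.1,1.6],[-13.2,-10.0,0.0,-0.0,0.0,3.2],[-12.5,-10.7,-0.0,-0.0,0.0,3.2],[-11.8,-11.5,0.0,0.0,0.0,2.9],[-11.0,-13.1,0.0,0.0,0.0,0.0]]
[[-9.5,-14.3,-0.0,0.0,0.0,0.0],[-7.8,-15.3,0.0,0.0,0.0,0.0],[-6.1,-16.0,0.0,0.0,0.0,0.0]]
```

Request:
carry_out --pt "-13 -10.5 0 0.5 0 2" --pt "-13 -10 0 0 0 3" --pt "-12.5 -11 0 0 0 3" --pt "-11.8 -12 0 0 0 1.5" --pt "-10.5 -13 0 0 0 0"

```text
clock: 9.73
position: [0.6907, -0.1372, 0.2452]
ee_rot: [1.559, 1.132, 1.626]
ft_force: [2.1, 2.3, -12.3]
gripper_width: 0.0082
```

```bash
python3 - <<'E'
import arc
from arc import *
st(); T=tcp(); arc.CAP=np.arccos(-T[2,0]); print(arc.CAP); g,a=angle(-1); planarc(-1,g[0],a,a+.9,9,0.5)
E
```

```text
t 9.73 pos [ 0.6907 -0.1372  0.2452] C [  54.4 -155.3  245.2] xdir [-0.023  0.424 -0.905] psi 93.9 w 0.0082 F [  2.1   2.3 -12.3] q [ 0.16  0.73  0.41  0.94 -0.65  1.74  2.1 ]
0.43890301107224783
grasp C [  54.4 -163.4  262.4] leaf 1.043 miss 2.2
[[-6.3,-14.2,-0.1,0.4,0.1,0.0],[-6.8,-13.6,0.0,0.0,0.0,0.0],[-5.4,-14.3,-0.0,0.0,0.0,0.0],[-3.9,-14.7,0.0,0.0,0.0,0.0],[-2.5,-15.0,-0.0,0.0,0.0,0.0]]
[[-0.9,-15.2,-0.0,0.0,0.0,0.0],[0.6,-15.2,0.0,0.0,0.0,0.0],[2.1,-15.1,-0.0,0.0,0.0,0.0],[3.6,-14.8,-0.0,0.0,0.0,0.0]]
```

Request:
carry_out --pt "-5 -14 0 0 0 0" --pt "-6 -14 0 0 0 0" --pt "-5 -14 0 0 0 0" --pt "-3 -15 0 0 0 0" --pt "-1 -15 0 0 0 0"

```text
clock: 10.15
position: [0.6957, -0.2114, 0.2409]
ee_rot: [1.544, 1.128, 1.618]
ft_force: [-2.1, 1.5, 4.8]
gripper_width: 0.0086
```

```bash
python3 - <<'E'
import arc
from arc import *
st(); T=tcp(); arc.CAP=np.arccos(-T[2,0]); print(arc.CAP); g,a=angle(-1); planarc(-1,g[0],a,1.87,5,0.5)
E
```

```text
t 10.15 pos [ 0.6957 -0.2114  0.2409] C [  55.  -229.7  240.9] xdir [-0.02   0.428 -0.903] psi 94.4 w 0.0086 F [-2.1  1.5  4.8] q [ 0.28  0.83  0.41  0.77 -0.67  1.82  2.15]
0.44309350371092776
grasp C [  54.9 -237.9  258. ] leaf 1.529 miss 3.1
[[2.0,-10.8,-0.3,0.9,0.3,0.0],[-0.3,-10.4,0.0,0.0,0.0,0.0],[0.4,-10.4,-0.0,0.0,0.0,0.0],[1.1,-10.3,0.0,0.0,0.0,0.0],[1.8,-10.2,-0.0,0.0,0.0,0.0]]
```

Request:
carry_out --pt "1 -11 0 0 0 0" --pt "0 -10.5 0 0 0 0" --pt "0.5 -10.5 0 0 0 0" --pt "1 -10 0 0 0 0" --pt "2 -10 0 0 0 0"

```text
clock: 10.57
position: [0.6988, -0.2548, 0.22]
ee_rot: [1.536, 1.12, 1.619]
ft_force: [-26.4, 32.2, 34.3]
gripper_width: 0.0083
```

```bash
python3 - <<'E'
import arc
from arc import *
st(); T=tcp(); arc.CAP=np.arccos(-T[2,0]); print(arc.CAP); g,a=angle(-1); planarc(-1,g[0],a,1.87,2,0.5)
E
```

```text
t 10.57 pos [ 0.6988 -0.2548  0.22  ] C [  55.4 -273.3  220. ] xdir [-0.021  0.435 -0.9  ] psi 94.9 w 0.0083 F [-26.4  32.2  34.3] q [ 0.35  0.91  0.4   0.68 -0.69  1.86  2.19]
0.4509799334455422
grasp C [  55.3 -281.6  237.1] leaf 1.84 miss 4.2
[[4.5,-1.5,-0.2,1.3,0.3,0.0],[0.4,-2.2,-0.0,0.0,0.0,0.0]]
```

Request:
carry_out --pt "0 3 0 0 0 0" --pt "0 0 0 0 0 0" --pt "0 0 0 0 0 0" --gripper 0.65

```text
clock: 10.82
position: [0.6996, -0.2525, 0.2225]
ee_rot: [1.528, 1.119, 1.614]
ft_force: [-0.7, 0.2, -0.2]
gripper_width: 0.0303
```

```bash
python3 - <<'E'
from h import *
st(); T=tcp(); cv2.imwrite('pics/s2.png',get_image('side')[:,:,::-1]);cv2.imwrite('pics/t2.png',get_image('top')[:,:,::-1])
E
```

```text
t 10.82 pos [ 0.6996 -0.2525  0.2225] C [  56.3 -271.   222.5] xdir [-0.019  0.436 -0.9  ] psi 95.1 w 0.0303 F [-0.7  0.2 -0.2] q [ 0.35  0.91  0.4   0.68 -0.69  1.85  2.19]
```

View pics/t2.png

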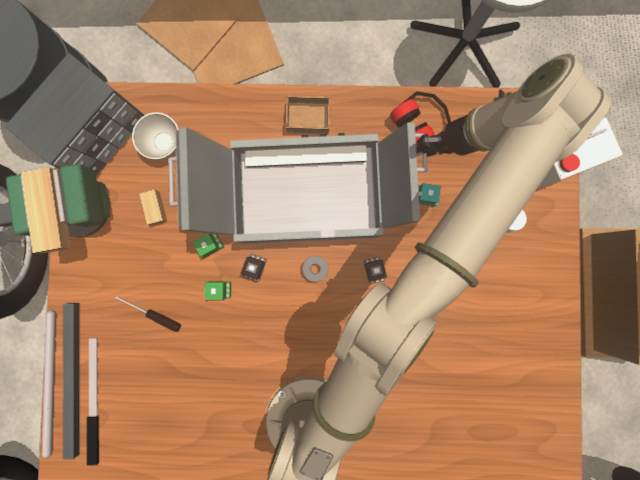

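View pics/s2.png

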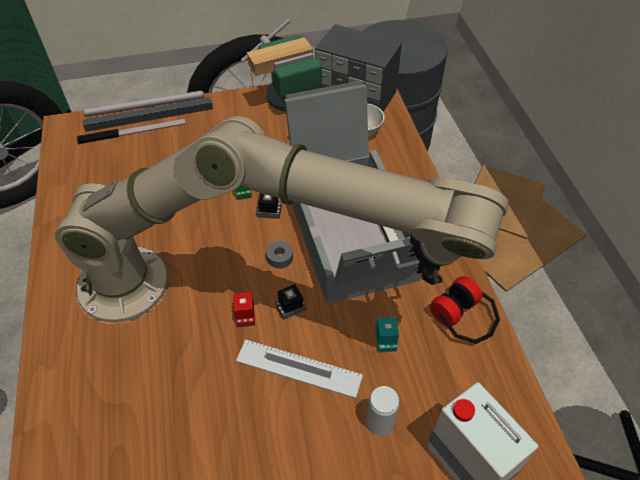

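Request:
carry_out --pt "-20 0 0 0 0 0" --pt "-25 0 0 0 0 0"

```text
clock: 11.08
position: [0.6999, -0.2698, 0.2586]
ee_rot: [1.544, 1.115, 1.629]
ft_force: [0.5, -0.1, 1.1]
gripper_width: 0.0297
```

```bash
python3 - <<'E'
from h import *
st(); ps=near(CYAW+np.pi/2); plan(C2W([30,-330,285]),down(ps))
E
```

```text
t 11.08 pos [ 0.6999 -0.2698  0.2586] C [  55.6 -288.3  258.6] xdir [-0.025  0.44  -0.898] psi 95.0 w 0.0297 F [ 0.5 -0.1  1.1] q [ 0.4   0.96  0.39  0.49 -0.71  1.97  2.14]
n 4
[[-10.5,-6.3,-6.5,0.3,0.1,-6.5],[-9.7,-7.5,-6.5,0.3,0.1,-6.5],[-8.8,-8.6,-6.5,0.3,0.1,-6.5],[-7.7,-9.6,-6.4,0.3,0.1,-6.5]]
```

Request:
carry_out --pt "-10 -8 -9 0 0 -6.5" --pt "-10 -9 -9 0 0 -6.5" --pt "-7 -10 -9 0 0 -6.5" --pt "-5 -10 -10 0 0 -6.5"

```text
clock: 11.42
position: [0.6669, -0.3334, 0.2669]
ee_rot: [-1.639, 1.555, -1.564]
ft_force: [1.3, 1.4, 0.5]
gripper_width: 0.0298
```

```bash
python3 - <<'E'
from h import *
st(); ps=near(np.radians(-30.7+90)); print(np.degrees(ps)); plan([.405,-.343,.25],down(ps))
E
```

```text
t 11.42 pos [ 0.6669 -0.3334  0.2669] C [  18.8 -349.8  266.9] xdir [ 0.    -0.016 -1.   ] psi 94.3 w 0.0298 F [1.3 1.4 0.5] q [ 0.14  0.71  0.6   0.89 -0.36  1.62  2.24]
59.300000000000004
n 7
[[2.4,1.5,-37.4,5.0,0.0,0.1],[2.4,-1.8,-37.4,5.0,0.0,0.1],[2.5,-5.1,-37.1,5.0,0.0,0.1],[2.5,-8.3,-36.5,5.0,0.0,0.1],[2.5,-11.4,-35.6,5.0,0.0,0.1]]
[[2.5,-14.5,-34.5,5.0,0.0,0.1],[2.4,-17.5,-33.1,5.0,0.0,0.1]]
```

Request:
carry_out --pt "2 1 -37 5 0 0" --pt "2 -2 -37 5 0 0" --pt "2 -5 -37 5 0 0" --pt "2 -8 -36 5 0 0" --pt "2 -11 -35 5 0 0"

```text
clock: 11.83
position: [0.4829, -0.3366, 0.2558]
ee_rot: [-0.894, 1.542, -1.253]
ft_force: [-0.5, -1.3, 1.0]
gripper_width: 0.0297
```

```bash
python3 - <<'E'
from h import *
st(); ps=near(np.radians(-30.7+90)); plan([.405,-.343,.23],down(ps))
E
```

```text
t 11.83 pos [ 0.4829 -0.3366  0.2558] C [-165.1 -341.8  255.8] xdir [ 0.009 -0.028 -1.   ] psi 69.4 w 0.0297 F [-0.5 -1.3  1. ] q [-0.04  0.33  0.76  1.49 -0.21  1.39  1.94]
n 3
[[8.4,-10.9,-23.7,3.4,0.4,0.4],[8.5,-12.4,-23.0,3.4,0.4,0.4],[8.5,-13.7,-22.1,3.4,0.4,0.4]]
```

Request:
carry_out --pt "8 -11 -23 3.4 0.4 0.4" --pt "8 -12 -20 3.4 0.4 0.4" --pt "5 -10 -14 3.4 0 0" --pt "0 0 0 0 0 0"

```text
clock: 12.17
position: [0.4052, -0.3479, 0.2349]
ee_rot: [-0.343, 1.56, -0.905]
ft_force: [-0.7, -1.3, 1.1]
gripper_width: 0.0301
```

```bash
python3 - <<'E'
from h import *
st(); T=tcp(); im=get_image('wrist').copy(); k=cam('wrist',T)
# predicted straightedge
y=np.radians(-30.7);c=np.array([.4053,-.3436]);ex=np.array([np.cos(y),np.sin(y)]);ey=np.array([-ex[1],ex[0]])
pts=[np.r_[c+a*ex*.15+b*ey*.03,.006] for a in(-1,1) for b in(-1,1)]+[np.r_[c+a*ex*.08,.046] for a in(-1,1)]
for a in proj(k,pts).round().astype(int): print(a); cv2.circle(im,tuple(int(v) for v in a),3,(255,0,0),1)
cv2.imwrite('pics/w4.png',im[:,:,::-1])
E
```

```text
t 12.17 pos [ 0.4052 -0.3479  0.2349] C [-243.3 -348.4  234.9] xdir [ 0.006 -0.008 -1.   ] psi 57.8 w 0.0301 F [-0.7 -1.3  1.1] q [-0.06  0.22  0.83  1.65 -0.16  1.33  1.81]
[291  52]
[351  50]
[303 317]
[351 316]
[323 124]
[326 279]
```

View pics/w4.png

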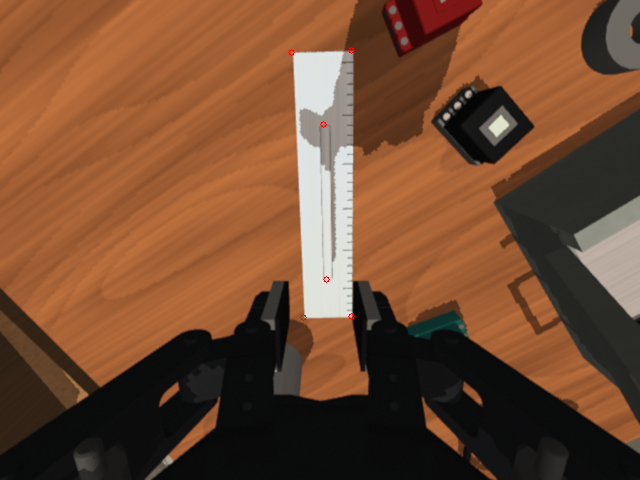

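```bash
python3 - <<'E'
from h import *
k=cam('top'); print('can',back(k,[[514.5,218.7]],.13)); print('turq',back(k,[[429,194]],.068),'red',back(k,[[372,314]],.068))
print('contact',back(k,[[220+140/4.4,235+147/4.4],[220+688/4.4,235+157/4.4]],.068), 'tape',back(k,[[220+418/4.4,235+150/4.4]],.032),'green',back(k,[[206,245],[216,291]],.068))
ps=near(np.radians(-30.7+90)); plan([.4053,-.3436,.06],down(ps))
E
```

```text
can [[ 0.55735976 -0.51174795  0.13      ]]
turq [[ 0.62593256 -0.31145745  0.068     ]] red [[ 0.30387344 -0.16398156  0.068     ]]
contact [[ 0.41713136  0.15769047  0.068     ]
 [ 0.4182761  -0.1738705   0.068     ]] tape [[ 0.41845055 -0.01024241  0.032     ]] green [[0.47703691 0.28254529 0.068     ]
 [0.35504292 0.2515455  0.068     ]]
n 5
[[35.1,0.6,-1.1,-0.3,0.1,0.0],[35.1,0.6,-1.0,-0.3,0.1,0.0],[35.1,0.6,-0.9,-0.3,0.1,0.0],[35.1,0.6,-0.8,-0.3,0.1,0.0],[35.1,0.5,-0.8,-0.3,0.1,0.0]]
```

Request:
carry_out --pt "34 0.6 -1 -0.3 0 0" --pt "34 0.6 -1 -0.3 0 0" --pt "34 0.6 -1 -0.3 0 0" --pt "34 0.6 -1 -0.3 0 0" --pt "25 0.6 -1 0 0 0"

```text
clock: 12.63
position: [0.4161, -0.3485, 0.0778]
ee_rot: [-0.09, 1.537, -0.617]
ft_force: [-0.1, 0.4, 0.3]
gripper_width: 0.0298
```

```bash
python3 - <<'E'
from h import *
st(); ps=near(np.radians(-30.7+90)); plan([.4053,-.3436,.017],down(ps),mm=18)
E
```

```text
t 12.63 pos [ 0.4161 -0.3485  0.0778] C [-232.5 -349.6   77.8] xdir [ 0.028 -0.02  -0.999] psi 59.8 w 0.0298 F [-0.1  0.4  0.3] q [ 0.02  0.39  0.76  1.85 -0.32  0.99  1.96]
n 4
[[15.1,-0.3,-3.5,0.1,0.5,0.0],[15.1,-0.3,-3.3,0.1,0.5,0.0],[15.1,-0.3,-3.2,0.1,0.5,0.0],[15.2,-0.3,-3.1,0.1,0.5,0.0]]
```

Request:
carry_out --pt "15 0 -3.5 0 0.5 0" --pt "15 0 -3.5 0 0.5 0" --pt "15 0 -3 0 0.5 0" --pt "14 0 -3 0 0.5 0" --pt "0 0 0 0 0 0"

```text
clock: 13.05
position: [0.4086, -0.3394, 0.0092]
ee_rot: [-2.679, 1.561, 3.091]
ft_force: [-0.5, 0.5, -0.0]
gripper_width: 0.03
```

```bash
python3 - <<'E'
from h import *
st(); ps=near(np.radians(-30.7+90)); plan([.4053,-.3436,.016],down(ps),mm=18)
E
```

```text
t 13.05 pos [ 0.4086 -0.3394  0.0092] C [-239.4 -340.1    9.2] xdir [-0.01   0.001 -1.   ] psi 60.6 w 0.03 F [-0.5  0.5 -0. ] q [ 0.07  0.5   0.7   1.89 -0.39  0.9   2.02]
n 1
[[-6.8,-5.3,-0.9,1.3,-0.5,0.3]]
```

Request:
carry_out --pt "-7 -5 -1 1.3 -0.5 0" --pt "0 0 0 0 0 0"

```text
clock: 13.22
position: [0.4066, -0.3439, 0.0167]
ee_rot: [-1.473, 1.565, -2.008]
ft_force: [-0.4, 0.1, 1.0]
gripper_width: 0.03
```

Request:
carry_out --pt "0 0 0 0 0 0" --pt "0 0 0 0 0 0" --pt "0 0 0 0 0 0" --pt "0 0 0 0 0 0" --gripper 1 --grip_force 60

```text
clock: 13.55
position: [0.4088, -0.3451, 0.02]
ee_rot: [-0.651, 1.563, -1.185]
ft_force: [0.4, -0.5, -3.2]
gripper_width: 0.009
```

```bash
python3 - <<'E'
from h import *
st(); 
E
```

```text
t 13.55 pos [ 0.4088 -0.3451  0.02  ] C [-239.5 -345.8   20. ] xdir [ 0.003 -0.008 -1.   ] psi 59.4 w 0.009 F [ 0.4 -0.5 -3.2] q [ 0.07  0.48  0.71  1.89 -0.39  0.91  2.  ]
```

Request:
carry_out --pt "-20 0 0 0 0 0" --pt "-35 0 0 0 0 0" --pt "-38 0 0 0 0 0" --pt "-38 0 0 0 0 0" --pt "-38 0 0 0 0 0"

```text
clock: 13.97
position: [0.4027, -0.3387, 0.1856]
ee_rot: [-2.762, 1.556, 2.988]
ft_force: [1.4, 0.0, -3.3]
gripper_width: 0.009
```

```bash
python3 - <<'E'
from h import *
st(); ps=near(CYAW); print(np.degrees(ps)); plan(C2W([-200,0,225]),down(ps),mm=35,deg=6.5)
E
```

```text
t 13.97 pos [ 0.4027 -0.3387  0.1856] C [-245.3 -339.1  185.6] xdir [-0.015  0.002 -1.   ] psi 59.4 w 0.009 F [ 1.4  0.  -3.3] q [-0.05  0.26  0.82  1.73 -0.19  1.25  1.85]
3.483583394395405
n 10
[[-3.9,30.6,-15.3,5.6,-0.1,0.1],[-3.9,29.0,-18.2,5.6,-0.1,0.1],[-3.9,27.1,-20.9,5.6,-0.1,0.1],[-3.9,24.9,-23.5,5.6,-0.1,0.1],[-3.9,22.5,-25.8,5.6,-0.1,0.1]]
[[-3.9,19.9,-27.9,5.6,-0.1,0.1],[-3.9,17.1,-29.7,5.6,-0.1,0.1],[-3.9,14.1,-31.2,5.6,-0.1,0.1],[-3.9,11.0,-32.4,5.6,-0.1,0.1],[-3.9,7.8,-33.3,5.6,-0.1,0.1]]
```

Request:
carry_out --pt "-4 30 -15 5.6 0 0" --pt "-4 29 -18 5.6 0 0" --pt "-4 27 -21 5.6 0 0" --pt "-4 25 -23 5.6 0 0" --pt "-4 22 -26 5.6 0 0"

```text
clock: 14.38
position: [0.4137, -0.1896, 0.2131]
ee_rot: [-0.836, 1.565, -1.845]
ft_force: [1.7, 0.8, -4.2]
gripper_width: 0.0089
```

```bash
python3 - <<'E'
from h import *
st(); ps=near(CYAW); plan(C2W([-200,0,225]),down(ps),mm=38,deg=6.5)
E
```

```text
t 14.38 pos [ 0.4137 -0.1896  0.2131] C [-225.2 -190.9  213.1] xdir [-0.002 -0.006 -1.   ] psi 32.2 w 0.0089 F [ 1.7  0.8 -4.2] q [-0.41  0.    0.78  1.87  0.01  1.27  0.93]
n 6
[[-2.2,19.0,-25.9,4.8,0.1,0.0],[-2.1,16.7,-27.4,4.8,0.1,0.0],[-2.1,14.4,-28.7,4.8,0.1,0.0],[-2.1,11.9,-29.8,4.8,0.1,0.0],[-2.0,9.4,-30.7,4.8,0.1,0.0]]
[[-2.0,6.8,-31.4,4.8,0.1,0.0]]
```

Request:
carry_out --pt "-2 20 -25 4.8 0 0" --pt "-2 18 -27 4.8 0 0" --pt "-2 16 -28 4.8 0 0" --pt "-2 14 -29 4.8 0 0" --pt "-2 12 -30 4.8 0 0"

```text
clock: 14.8
position: [0.433, -0.0233, 0.2235]
ee_rot: [0.244, 1.568, -1.209]
ft_force: [1.8, 0.4, -4.0]
gripper_width: 0.0086
```

```bash
python3 - <<'E'
from h import *
st(); ps=near(CYAW); plan(C2W([-40,0,215]),down(ps),mm=38,deg=6.5)
E
```

```text
t 14.8 pos [ 0.433  -0.0233  0.2235] C [-195.9  -26.1  223.5] xdir [ 0.001 -0.002 -1.   ] psi 6.8 w 0.0086 F [ 1.8  0.4 -4. ] q [-0.58 -0.06  0.54  1.89  0.03  1.3   0.07]
n 5
[[1.7,31.4,-3.4,0.7,0.0,-0.0],[1.7,31.4,-3.8,0.7,0.0,-0.0],[1.7,31.3,-4.1,0.7,0.0,-0.0],[1.7,31.3,-4.5,0.7,0.0,-0.0],[1.7,31.2,-4.9,0.7,0.0,-0.0]]
```

Request:
carry_out --pt "0 31 -4 0.7 0 0" --pt "1 31 -4 0.7 0 0" --pt "1 31 -4 0.7 0 0" --pt "1 31 -4 0.7 0 0" --pt "1 31 -4 0.7 0 0"

```text
clock: 15.22
position: [0.5853, 0.023, 0.2193]
ee_rot: [-3.038, 1.564, 1.734]
ft_force: [-0.1, -0.5, -2.1]
gripper_width: 0.0089
```

```bash
python3 - <<'E'
from h import *
st(); ps=near(CYAW); plan(C2W([46,0,190]),down(ps),mm=30,deg=6.5)
T=tcp(); im=get_image('wrist'); cv2.imwrite('pics/w5.png',im[:,:,::-1])
im=get_image('side'); cv2.imwrite('pics/s5.png',im[:,:,::-1])
im=get_image('top'); cv2.imwrite('pics/t5.png',im[:,:,::-1])
E
```

```text
t 15.22 pos [0.5853 0.023  0.2193] C [-41.   10.9 219.3] xdir [-0.001  0.007 -1.   ] psi 3.4 w 0.0089 F [-0.1 -0.5 -2.1] q [-0.53  0.33  0.57  1.52 -0.19  1.34  0.12]
n 4
[[7.3,21.8,2.8,-0.0,-0.1,0.0],[7.3,21.7,2.7,-0.0,-0.1,0.0],[7.3,21.7,2.7,-0.0,-0.1,0.0],[7.3,21.7,2.7,-0.0,-0.1,0.0]]
```

View pics/w5.png

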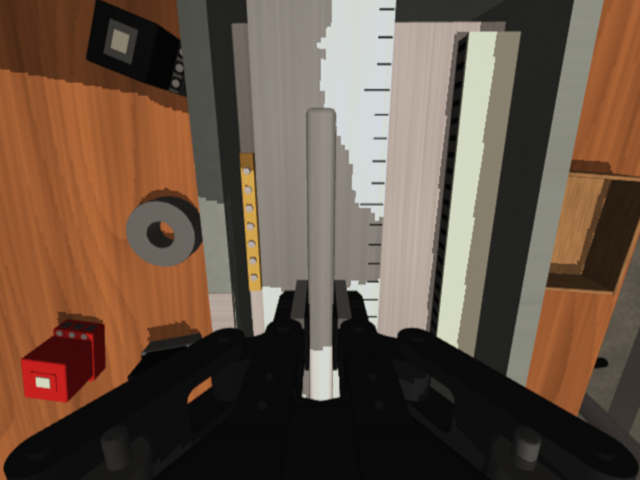

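View pics/s5.png

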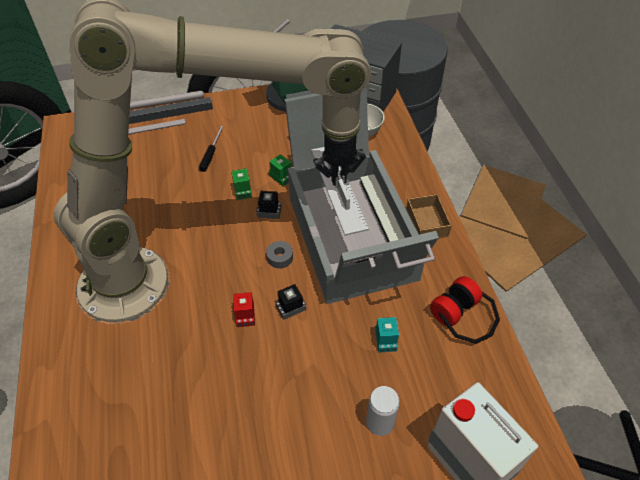

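View pics/t5.png

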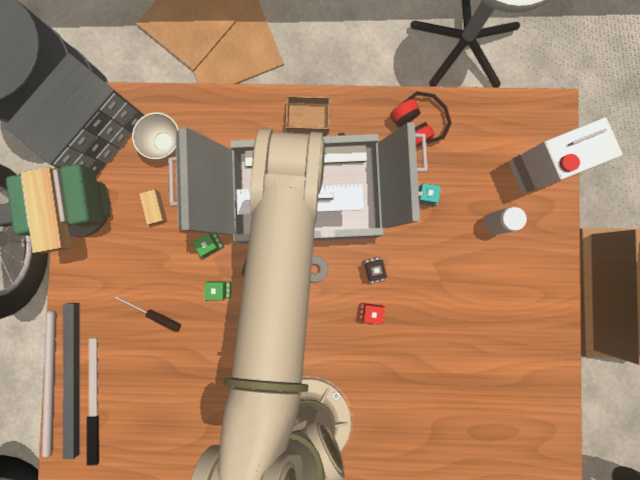

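Request:
carry_out --pt "10 22 3 0 0 0" --pt "15 22 3 0 0 0" --pt "15 22 3 0 0 0" --pt "15 15 3 0 0 0" --pt "5 0 0 0 0 0"

```text
clock: 15.78
position: [0.6667, 0.0139, 0.1574]
ee_rot: [-2.735, 1.565, 2.036]
ft_force: [-1.5, -0.8, -4.8]
gripper_width: 0.0091
```

```bash
python3 - <<'E'
from h import *
st(); ps=near(CYAW); plan(C2W([44,0,70]),down(ps),mm=25,deg=6.5)
E
```

```text
t 15.78 pos [0.6667 0.0139 0.1574] C [ 39.7  -3.1 157.4] xdir [-0.003  0.006 -1.   ] psi 3.4 w 0.0091 F [-1.5 -0.8 -4.8] q [-0.42  0.56  0.54  1.36 -0.29  1.3   0.19]
n 4
[[21.9,1.1,-0.7,-0.0,-0.1,0.0],[21.9,1.1,-0.7,-0.0,-0.1,0.0],[21.9,1.1,-0.7,-0.0,-0.1,0.0],[21.9,1.1,-0.8,-0.0,-0.1,0.0]]
```

Request:
carry_out --pt "22 1 -0.5 0 0 0" --pt "22 1 -0.5 0 0 0" --pt "22 1 -0.5 0 0 0" --pt "18 1 -0.5 0 0 0" --pt "0 0 0 0 0 0"

```text
clock: 16.2
position: [0.6666, 0.0137, 0.0722]
ee_rot: [-2.585, 1.565, 2.182]
ft_force: [-0.5, 0.1, -4.7]
gripper_width: 0.009
```

```bash
python3 - <<'E'
from h import *
st(); ps=near(CYAW); plan(C2W([45,0,53]),down(ps),mm=6,deg=6.5)
im=get_image('wrist'); cv2.imwrite('pics/w6.png',im[:,:,::-1])
E
```

```text
t 16.2 pos [0.6666 0.0137 0.0722] C [39.6 -3.3 72.2] xdir [-0.004  0.005 -1.   ] psi 3.2 w 0.009 F [-0.5  0.1 -4.7] q [-0.41  0.63  0.52  1.45 -0.33  1.15  0.21]
n 4
[[4.8,1.4,-0.8,-0.1,-0.1,0.0],[4.8,1.4,-0.8,-0.1,-0.1,0.0],[4.8,1.4,-0.8,-0.1,-0.1,0.0],[4.8,1.4,-0.8,-0.1,-0.1,0.0]]
```

View pics/w6.png

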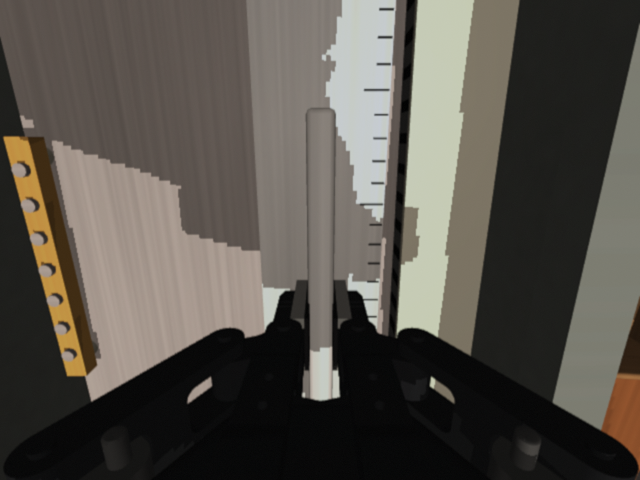

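Request:
carry_out --pt "5 0 -1 0 0 0" --pt "5 0 -1 0 0 0" --pt "5 0 -1 0 0 0" --pt "4 0 -0.5 0 0 0" --pt "3 0 0 0 0 0"

```text
clock: 16.67
position: [0.6695, 0.0169, 0.0585]
ee_rot: [2.21, 1.561, 0.694]
ft_force: [0.5, -0.5, -4.1]
gripper_width: 0.0087
```

```bash
python3 - <<'E'
from h import *
st()
E
```

```text
t 16.67 pos [0.6695 0.0169 0.0585] C [42.7 -0.3 58.5] xdir [ 0.008  0.006 -1.   ] psi 3.1 w 0.0087 F [ 0.5 -0.5 -4.1] q [-0.41  0.64  0.51  1.47 -0.34  1.11  0.22]
```

Request:
carry_out --pt "6 0 0 0 0 0" --pt "6 0 0 0 0 0" --pt "4 0 0 0 0 0" --pt "3 0 0 0 0 0"

```text
clock: 17.0
position: [0.6712, 0.0173, 0.0487]
ee_rot: [2.188, 1.555, 0.673]
ft_force: [-9.5, 1.0, 13.0]
gripper_width: 0.009
```

```bash
python3 - <<'E'
from h import *
st()
E
```

```text
t 17.0 pos [0.6712 0.0173 0.0487] C [44.4 -0.  48.7] xdir [ 0.012  0.01  -1.   ] psi 3.2 w 0.009 F [-9.5  1.  13. ] q [-0.41  0.65  0.5   1.48 -0.35  1.09  0.22]
```

Request:
carry_out --pt "-1.5 3 0 0.3 -0.7 0" --pt "0 3 0 0 0 0" --pt "0 3 0 0 0 0" --pt "0 3 0 0 0 0"

```text
clock: 17.33
position: [0.6791, 0.0171, 0.0499]
ee_rot: [0.875, 1.567, -0.645]
ft_force: [-17.0, -0.3, 4.7]
gripper_width: 0.0087
```

```bash
python3 - <<'E'
from h import *
st()
E
```

```text
t 17.33 pos [0.6791 0.0171 0.0499] C [52.2 -0.7 49.9] xdir [ 0.003 -0.003 -1.   ] psi 2.9 w 0.0087 F [-17.   -0.3   4.7] q [-0.41  0.68  0.51  1.44 -0.34  1.11  0.21]
```

Request:
carry_out --pt "0 3 0 0.3 0 0" --pt "0 3 0 0 0 0" --pt "0 3 0 0 0 0"

```text
clock: 17.58
position: [0.6793, 0.0171, 0.0494]
ee_rot: [-1.551, 1.552, -3.074]
ft_force: [-20.2, -1.3, 15.6]
gripper_width: 0.0089
```

```bash
python3 - <<'E'
from h import *
st(); im=get_image('wrist'); cv2.imwrite('pics/w7.png',im[:,:,::-1])
E
```

```text
t 17.58 pos [0.6793 0.0171 0.0494] C [52.4 -0.7 49.4] xdir [-0.019 -0.001 -1.   ] psi 2.7 w 0.0089 F [-20.2  -1.3  15.6] q [-0.4   0.69  0.51  1.41 -0.35  1.15  0.2 ]
```

View pics/w7.png

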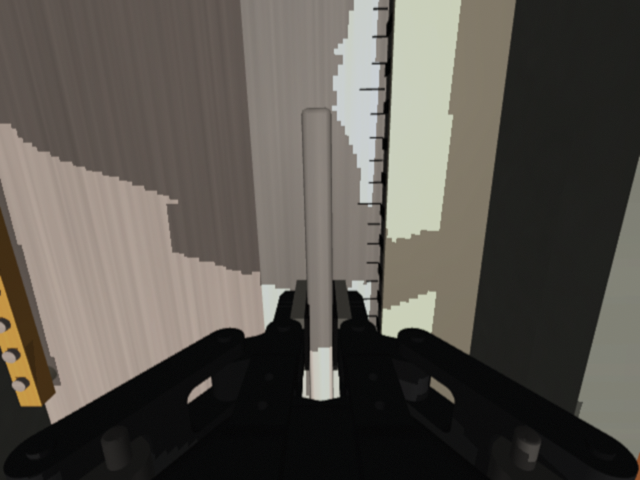

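Request:
carry_out --pt "0 -1 0 0 1 0" --pt "0 0 0 0 0 0"

```text
clock: 17.8
position: [0.678, 0.0166, 0.0495]
ee_rot: [-2.252, 1.544, 2.509]
ft_force: [-4.7, -1.9, 3.1]
gripper_width: 0.0088
```

Request:
carry_out --pt "0 0 0 0 0 0" --pt "0 0 0 0 0 0" --pt "0 0 0 0 0 0" --gripper 0.72

```text
clock: 18.05
position: [0.6797, 0.0165, 0.0492]
ee_rot: [-2.302, 1.546, 2.459]
ft_force: [0.7, 0.5, -0.4]
gripper_width: 0.0238
```

Request:
carry_out --pt "-15 0 0 0 0 0" --pt "-30 0 0 0 0 0" --pt "-40 0 0 0 0 0" --pt "-40 0 0 0 0 0" --pt "-40 0 0 0 0 0"

```text
clock: 18.47
position: [0.6788, 0.0158, 0.2064]
ee_rot: [-1.951, 1.531, 2.809]
ft_force: [0.5, -0.3, 0.2]
gripper_width: 0.0239
```

```bash
python3 - <<'E'
from h import *
st(); T=tcp(); im=get_image('wrist'); cv2.imwrite('pics/w8.png',im[:,:,::-1]); np.save('w8T.npy',T)
E
```

```text
t 18.47 pos [0.6788 0.0158 0.2064] C [ 51.8  -1.9 206.4] xdir [-0.038  0.013 -0.999] psi 2.8 w 0.0239 F [ 0.5 -0.3  0.2] q [-0.39  0.59  0.55  1.21 -0.3   1.46  0.17]
```

View pics/w8.png

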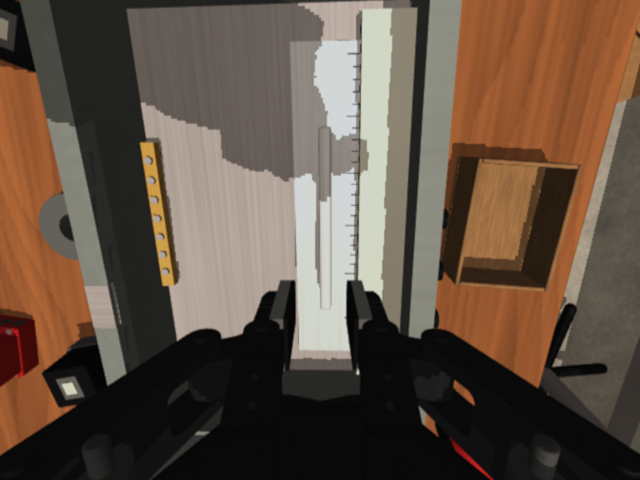

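```bash
python3 - <<'E'
from h import *
T=np.load('w8T.npy'); k=cam('wrist',T)
q=back(k,[[291,42],[299,350],[359,42],[357,350]],.036)
for a in q: print(a, W2C(a))
e=q[0]-q[1]; print('yaw near edge',np.degrees(np.arctan2(-e[0],e[1])),np.linalg.norm(e), 'e2', np.degrees(np.arctan2(-(q[2]-q[3])[0],(q[2]-q[3])[1])))
r=back(k,[[323,128],[325,308]],.076); print([W2C(a) for a in r])
E
```

```text
[0.64048833 0.16638421 0.036     ] [ 22.78601484 150.67808611  36.        ]
[ 0.65629285 -0.13312731  0.036     ] [  20.36224814 -149.2403357    36.        ]
[0.69772185 0.16859826 0.036     ] [ 80.04831153 149.41039643  36.        ]
[ 0.71927114 -0.12850821  0.036     ] [  83.50483899 -148.45648296   36.        ]
yaw near edge 3.0205622210061533 0.2999282153929708 e2 4.148429204028724
[array([50.23300829, 79.67777191, 76.        ]), array([ 50.37307673, -76.81843975,  76.        ])]
```

```bash
python3 - <<'E'
from h import *
ps=near(np.radians(72.5)); print(np.degrees(ps)); plan([.46,.15,.26],down(ps),deg=7)
E
```

```text
72.5
n 10
[[-3.6,-21.6,-14.6,-7.0,-0.2,0.1],[-3.7,-19.7,-17.1,-7.0,-0.2,0.1],[-3.7,-17.5,-19.4,-7.0,-0.2,0.1],[-3.8,-15.0,-21.3,-7.0,-0.2,0.1],[-3.9,-12.3,-23.0,-7.0,-0.2,0.1]]
[[-4.0,-9.4,-24.3,-7.0,-0.2,0.1],[-4.0,-6.4,-25.2,-7.0,-0.2,0.1],[-4.1,-3.3,-25.8,-7.0,-0.2,0.1],[-4.2,-0.1,-26.0,-7.0,-0.2,0.1],[-4.3,3.0,-25.8,-7.0,-0.2,0.1]]
```

Request:
carry_out --pt "-4 -22 -14 -7 0 0" --pt "-4 -20 -17 -7 0 0" --pt "-4 -17 -19 -7 0 0" --pt "-4 -15 -21 -7 0 0" --pt "-4 -12 -23 -7 0 0" --gripper 0.2

```text
clock: 18.93
position: [0.5747, 0.0783, 0.2434]
ee_rot: [-2.919, 1.557, 2.461]
ft_force: [0.1, 0.4, 0.6]
gripper_width: 0.0687
```

Request:
carry_out --pt "-4 -9 -24 -7 0 0" --pt "-4 -6 -25 -7 0 0" --pt "-4 -3 -26 -7 0 0" --pt "-4 0 -26 -7 0 0" --pt "-4 0 -26 -7 0 0"

```text
clock: 19.35
position: [0.4584, 0.1456, 0.2659]
ee_rot: [2.208, 1.56, 1.932]
ft_force: [-0.2, 0.4, -0.1]
gripper_width: 0.0685
```

```bash
python3 - <<'E'
from h import *
st(); T=tcp(); im=get_image('wrist'); cv2.imwrite('pics/w9.png',im[:,:,::-1]); np.save('w9T.npy',T)
im=get_image('top'); crop(im,220,235,400,325,4.4,'t9.png')
E
```

```text
t 19.35 pos [0.4584 0.1456 0.2659] C [-160.3  141.   265.9] xdir [-0.004  0.01  -1.   ] psi 74.1 w 0.0685 F [-0.2  0.4 -0.1] q [-0.65  0.05  0.3   1.7  -0.03  1.39  0.95]
```

View pics/w9.png

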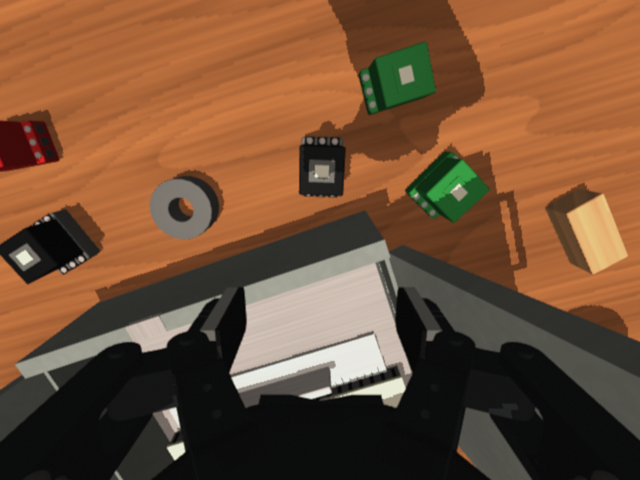

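View pics/t9.png

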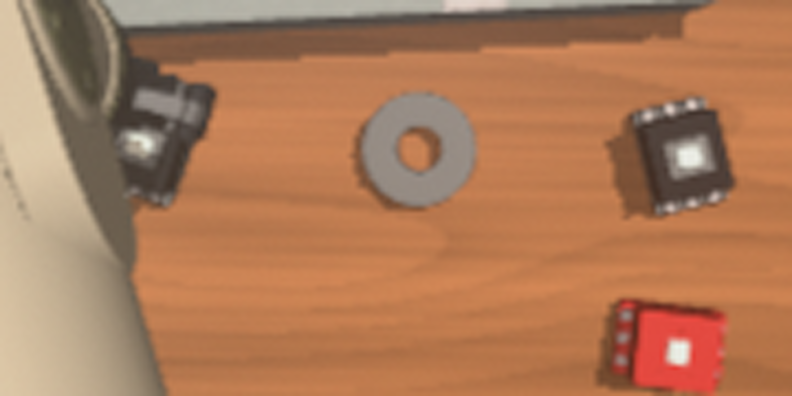

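```bash
python3 - <<'E'
from h import *
im=cv2.imread('pics/w9.png')[:,:,::-1]; crop(im,280,120,370,210,7,'w9c.png')
E
```

```text
(no output)
```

View pics/w9c.png

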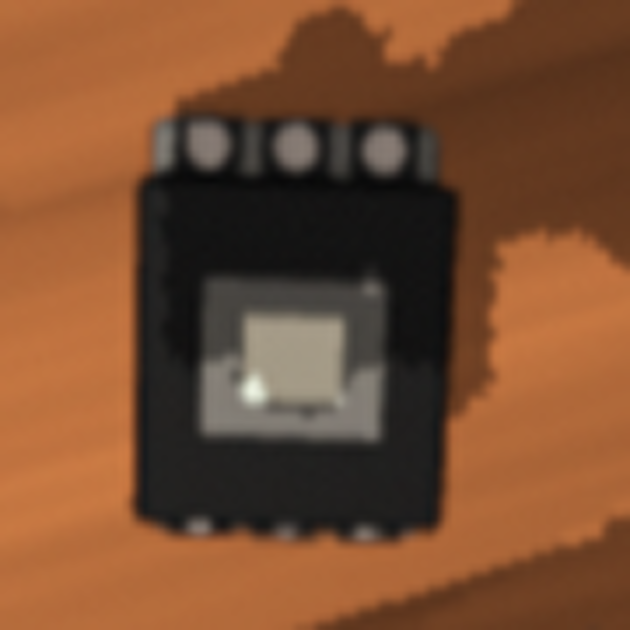

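```bash
cat >> h.py <<'E'
def block(k,c4,z=.068):
    """corners TL,TR,BR,BL of the black top (46 across TL-TR, 50 along TL-BL)"""
    q=back(k,c4,z); ctr=q.mean(0); ax=(q[0]+q[1]-q[2]-q[3])/2; wd=(q[1]+q[2]-q[0]-q[3])/2
    print('ctr',np.round(ctr,4),'len',np.linalg.norm(ax).round(4),'axdir',np.degrees(np.arctan2(ax[1],ax[0])).round(1),'wid',np.linalg.norm(wd).round(4),'wdir',np.degrees(np.arctan2(wd[1],wd[0])).round(1)); return ctr
E
python3 - <<'E'
from h import *
k=cam('wrist',np.load('w9T.npy'))
c=block(k,np.array([280,120])+np.array([[143,178],[457,187],[440,525],[135,520]])/7)
E
```

```text
ctr [0.4199 0.1598 0.068 ] len 0.0484 axdir 162.0 wid 0.0447 wdir 72.8
```

```bash
python3 - <<'E'
from h import *
ps=near(np.radians(72.4)); plan([.4195,.1593,.11],down(ps),mm=35)
E
```

```text
n 5
[[31.4,-0.1,-7.6,0.4,-0.1,-0.1],[31.4,-0.0,-7.7,0.4,-0.1,-0.1],[31.4,-0.0,-7.7,0.4,-0.1,-0.1],[31.4,-0.0,-7.8,0.4,-0.1,-0.1],[31.4,0.0,-7.8,0.4,-0.1,-0.1]]
```

Request:
carry_out --pt "31 0 -8 0.4 0 0" --pt "31 0 -8 0.4 0 0" --pt "31 0 -8 0.4 0 0" --pt "31 0 -8 0.4 0 0" --pt "25 0 -8 0.4 0 0"

```text
clock: 19.87
position: [0.4257, 0.1635, 0.1207]
ee_rot: [1.22, 1.542, 0.904]
ft_force: [0.0, 0.9, -0.4]
gripper_width: 0.0683
```

```bash
python3 - <<'E'
from h import *
st();ps=near(np.radians(72.4)); plan([.4195,.1593,.06],down(ps),mm=25)
E
```

```text
t 19.87 pos [0.4257 0.1635 0.1207] C [-191.8  160.9  120.7] xdir [ 0.018  0.023 -1.   ] psi 71.9 w 0.0683 F [ 0.   0.9 -0.4] q [-0.68  0.09  0.26  2.   -0.04  1.03  0.86]
n 3
[[20.2,-2.5,-1.7,-0.2,0.2,-0.5],[20.2,-2.3,-1.7,-0.2,0.2,-0.5],[20.2,-2.2,-1.6,-0.2,0.2,-0.5]]
```

Request:
carry_out --pt "20 -2 -2 0 0.2 -0.5" --pt "20 -2 -2 0 0.2 -0.5" --pt "16 -2 -1 0 0.2 -0.5" --pt "0 0 0 0 0 0"

```text
clock: 20.2
position: [0.4167, 0.1587, 0.0567]
ee_rot: [-2.395, 1.565, -2.717]
ft_force: [-1.0, 0.0, -0.3]
gripper_width: 0.0685
```

```bash
python3 - <<'E'
from h import *
st();ps=near(np.radians(72.4)); plan([.4195,.1593,.022],down(ps),mm=15)
E
```

```text
t 20.2 pos [0.4167 0.1587 0.0567] C [-201.   156.6   56.7] xdir [-0.005 -0.002 -1.   ] psi 71.6 w 0.0685 F [-1.   0.  -0.3] q [-0.67  0.18  0.26  2.06 -0.06  0.91  0.87]
n 3
[[11.6,0.5,0.9,-0.3,-0.1,0.1],[11.6,0.5,0.9,-0.3,-0.1,0.1],[11.6,0.5,0.8,-0.3,-0.1,0.1]]
```

Request:
carry_out --pt "12 0.5 1 -0.3 0 0" --pt "12 0.5 1 -0.3 0 0" --pt "10 0.5 1 -0.3 0 0" --pt "0 0 0 0 0 0"

```text
clock: 20.53
position: [0.4234, 0.1593, 0.0231]
ee_rot: [-1.999, 1.57, -2.309]
ft_force: [0.5, -0.2, 0.4]
gripper_width: 0.0679
```

Request:
carry_out --pt "0 0 0 0 0 0" --pt "0 0 0 0 0 0" --pt "0 0 0 0 0 0" --gripper 1 --grip_force 60

```text
clock: 20.78
position: [0.4249, 0.1592, 0.0247]
ee_rot: [0.18, 1.57, -0.133]
ft_force: [0.4, -0.3, -3.5]
gripper_width: 0.0455
```

```bash
python3 - <<'E'
from h import *
st();im=get_image('wrist'); cv2.imwrite('pics/w10.png',im[:,:,::-1]);
E
```

```text
t 20.78 pos [0.4249 0.1592 0.0247] C [-192.8  156.6   24.7] xdir [ 0.001 -0.    -1.   ] psi 72.1 w 0.0455 F [ 0.4 -0.3 -3.5] q [-0.66  0.25  0.26  2.07 -0.08  0.83  0.9 ]
```

View pics/w10.png

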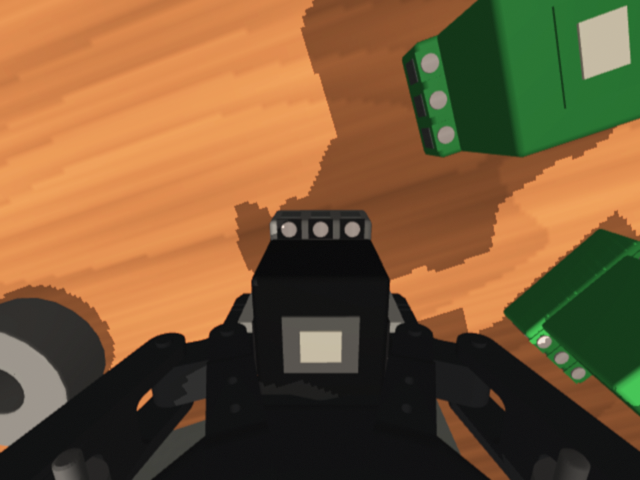

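```bash
python3 - <<'E'
from h import *
T=tcp(); k=cam('wrist',T)
q=back(k,[[320.5,347]],.068)[0]; print(q, T[:3,:3].T@(q-T[:3,3])*1000)
q=back(k,[[271,235],[371,237]],.024); print([T[:3,:3].T@(a-T[:3,3])*1000 for a in q])
E
```

```text
[0.42161197 0.16035262 0.068     ] [-43.31188798   0.14177104  -3.38049302]
[array([  0.65383355, -22.11791607, -30.79048763]), array([  0.66288908,  22.86666196, -29.83411192])]
```

```bash
python3 - <<'E'
from h import *
T=tcp(); k=cam('wrist',T)
im=cv2.imread('pics/w10.png')[:,:,::-1]; crop(im,255,195,385,290,6,'w10c.png')
q=back(k,[[275,212],[368,212]],.024); print([T[:3,:3].T@(a-T[:3,3])*1000 for a in q])
E
```

```text
[array([  0.64252833, -19.89496032, -41.35773533]), array([  0.6498235 ,  21.04426276, -41.34176408])]
```

View pics/w10c.png

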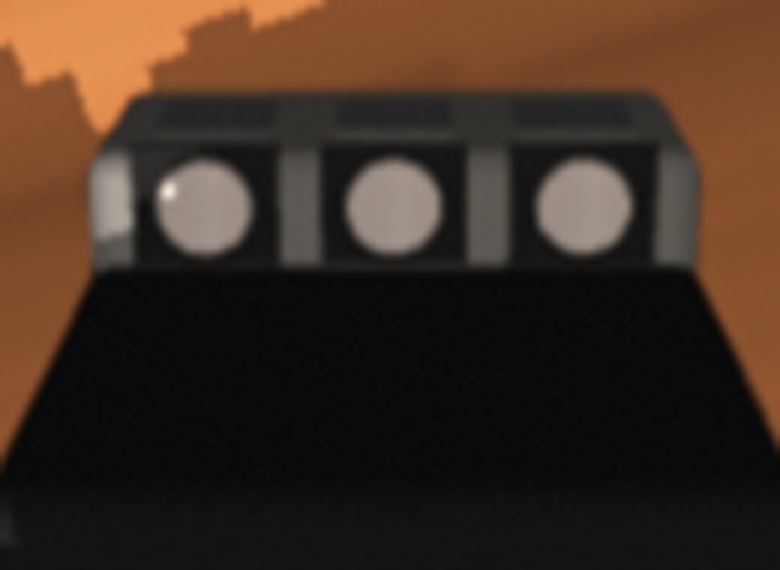

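Request:
carry_out --pt "-15 0 0 0 0 0" --pt "-35 0 0 0 0 0" --pt "-40 0 0 0 0 0" --pt "-40 0 0 0 0 0" --pt "-40 0 0 0 0 0"

```text
clock: 21.25
position: [0.4172, 0.1556, 0.1922]
ee_rot: [-2.264, 1.55, -2.577]
ft_force: [1.1, 1.7, -3.6]
gripper_width: 0.0455
```

```bash
python3 - <<'E'
from h import *
st();ps=near(CYAW+np.pi/2); plan(C2W([-20,50,200]),down(ps))
E
```

```text
t 21.25 pos [0.4172 0.1556 0.1922] C [-200.7  153.5  192.2] xdir [-0.018 -0.011 -1.   ] psi 72.1 w 0.0455 F [ 1.1  1.7 -3.6] q [-0.69  0.03  0.27  1.89 -0.01  1.25  0.84]
n 6
[[-1.7,-5.1,34.3,-3.6,-0.2,0.1],[-1.6,-7.2,33.9,-3.6,-0.2,0.1],[-1.5,-9.3,33.4,-3.6,-0.2,0.1],[-1.5,-11.4,32.8,-3.6,-0.2,0.1],[-1.4,-13.4,32.0,-3.6,-0.2,0.1]]
[[-1.3,-15.3,31.1,-3.6,-0.2,0.1]]
```

Request:
carry_out --pt "-4 -6 34 -3.6 -0.2 0" --pt "-3 -7 34 -3.6 -0.2 0" --pt "-2 -9 33 -3.6 -0.2 0" --pt "-1 -11 33 -3.6 -0.2 0" --pt "-1 -13 32 -3.6 -0.2 0"

```text
clock: 21.67
position: [0.5764, 0.0861, 0.218]
ee_rot: [-0.023, 1.555, 0.003]
ft_force: [0.3, 0.7, -3.8]
gripper_width: 0.0457
```

```bash
python3 - <<'E'
from h import *
st();ps=near(CYAW+np.pi/2); plan(C2W([-25,50,120]),down(ps),mm=25)
E
```

```text
t 21.67 pos [0.5764 0.0861 0.218 ] C [-46.   74.4 218. ] xdir [ 0.016  0.    -1.   ] psi 91.5 w 0.0457 F [ 0.3  0.7 -3.8] q [-0.49  0.29  0.36  1.54 -0.1   1.31  1.48]
n 5
[[19.7,-4.7,4.1,-0.4,0.2,0.0],[19.7,-4.8,4.1,-0.4,0.2,0.0],[19.6,-4.8,4.1,-0.4,0.2,0.0],[19.6,-4.8,4.2,-0.4,0.2,0.0],[19.6,-4.9,4.2,-0.4,0.2,0.0]]
```

Request:
carry_out --pt "25 -5 4 -0.4 0.2 0" --pt "25 -5 4 -0.4 0.2 0" --pt "25 -5 4 -0.4 0.2 0" --pt "25 -5 4 -0.4 0.2 0" --pt "20 -4 4 -0.4 0.2 0"

```text
clock: 22.08
position: [0.6087, 0.0562, 0.1001]
ee_rot: [-0.188, 1.559, -0.128]
ft_force: [-1.2, -0.4, -3.3]
gripper_width: 0.0456
```

```bash
python3 - <<'E'
from h import *
st();ps=near(CYAW+np.pi/2); plan(C2W([-22,50,68]),down(ps),mm=15)
E
```

```text
t 22.08 pos [0.6087 0.0562 0.1001] C [-15.6  42.7 100.1] xdir [ 0.012 -0.002 -1.   ] psi 93.4 w 0.0456 F [-1.2 -0.4 -3.3] q [-0.41  0.45  0.35  1.61 -0.17  1.1   1.61]
n 3
[[10.7,2.5,-2.3,-0.0,0.2,0.0],[10.7,2.5,-2.2,-0.0,0.2,0.0],[10.7,2.5,-2.2,-0.0,0.2,0.0]]
```

Request:
carry_out --pt "11 2.5 -3 0 0.3 0" --pt "11 2.5 -3 0 0.3 0" --pt "9 2 -3 0 0.2 0" --pt "0 0 0 0 0 0"

```text
clock: 22.42
position: [0.5948, 0.0621, 0.0618]
ee_rot: [-2.872, 1.557, -2.814]
ft_force: [-0.4, -0.5, -3.3]
gripper_width: 0.0453
```

```bash
python3 - <<'E'
from h import *
st();ps=near(CYAW+np.pi/2); plan(C2W([-22,50,57]),down(ps),mm=5);im=get_image('wrist'); cv2.imwrite('pics/w11.png',im[:,:,::-1]);
E
```

```text
t 22.42 pos [0.5948 0.0621 0.0618] C [-29.1  49.4  61.8] xdir [-0.013 -0.004 -1.   ] psi 93.3 w 0.0453 F [-0.4 -0.5 -3.3] q [-0.42  0.49  0.34  1.65 -0.18  1.05  1.61]
n 2
[[2.4,0.3,3.6,-0.1,-0.4,0.1],[2.4,0.3,3.6,-0.1,-0.4,0.1]]
```

View pics/w11.png

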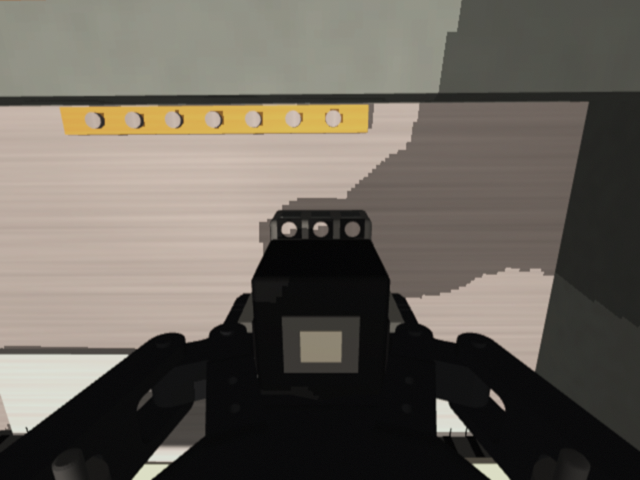

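Request:
carry_out --pt "3 0 3 0 -0.4 0" --pt "3 0 3 0 -0.4 0" --pt "3 0 3 0 0 0" --pt "0 0 0 0 0 0"

```text
clock: 22.8
position: [0.6078, 0.0645, 0.0575]
ee_rot: [-0.171, 1.56, -0.112]
ft_force: [-0.1, 0.6, -3.2]
gripper_width: 0.0455
```

```bash
python3 - <<'E'
from h import *
st();ps=near(CYAW+np.pi/2); plan(C2W([-22,50,56]),down(ps),mm=5)
E
```

```text
t 22.8 pos [0.6078 0.0645 0.0575] C [-16.   51.   57.5] xdir [ 0.011 -0.001 -1.   ] psi 93.4 w 0.0455 F [-0.1  0.6 -3.2] q [-0.41  0.5   0.34  1.64 -0.18  1.02  1.61]
n 2
[[0.7,-0.5,-3.0,-0.0,0.3,0.1],[0.7,-0.5,-3.0,-0.0,0.3,0.1]]
```

Request:
carry_out --pt "2 0 0 0 0.4 0" --pt "2 0 0 0 0 0" --pt "2 0 0 0 0 0"

```text
clock: 23.05
position: [0.6094, 0.0647, 0.0542]
ee_rot: [-0.154, 1.564, -0.095]
ft_force: [-13.5, -0.2, 25.8]
gripper_width: 0.0456
```

```bash
python3 - <<'E'
from h import *
st()
E
```

```text
t 23.05 pos [0.6094 0.0647 0.0542] C [-14.4  51.   54.2] xdir [ 0.006 -0.001 -1.   ] psi 93.4 w 0.0456 F [-13.5  -0.2  25.8] q [-0.41  0.51  0.33  1.64 -0.19  1.02  1.61]
```

Plate contact. I'll ease off a little and slide to the straightedge.

Request:
carry_out --pt "-0.5 0 2 0 0 0" --pt "-0.2 0 2 0 0 0" --pt "0 0 2 0 0 0"

```text
clock: 23.3
position: [0.6159, 0.0648, 0.056]
ee_rot: [-0.083, 1.564, -0.024]
ft_force: [-0.0, -0.4, -4.5]
gripper_width: 0.0453
```

```bash
python3 - <<'E'
from h import *
st()
E
```

```text
t 23.3 pos [0.6159 0.0648 0.056 ] C [-8.  50.8 56. ] xdir [ 0.007 -0.    -1.   ] psi 93.4 w 0.0453 F [-0.  -0.4 -4.5] q [-0.41  0.52  0.33  1.62 -0.19  1.03  1.61]
```

Request:
carry_out --pt "0 0 2 0 0.3 0" --pt "0 0 2 0 0 0"

```text
clock: 23.47
position: [0.6177, 0.0646, 0.0549]
ee_rot: [-2.955, 1.566, -2.896]
ft_force: [-10.2, -0.6, -0.2]
gripper_width: 0.0454
```

```bash
python3 - <<'E'
from h import *
st()
E
```

```text
t 23.47 pos [0.6177 0.0646 0.0549] C [-6.2 50.5 54.9] xdir [-0.004 -0.001 -1.   ] psi 93.4 w 0.0454 F [-10.2  -0.6  -0.2] q [-0.4   0.53  0.33  1.6  -0.19  1.05  1.62]
```

Request:
carry_out --pt "0.5 0 2 0 0 0" --pt "0.5 0 1 0 -0.3 0"

```text
clock: 23.63
position: [0.6176, 0.0646, 0.0545]
ee_rot: [-3.103, 1.563, -3.044]
ft_force: [-9.1, -0.6, 9.9]
gripper_width: 0.0454
```

Request:
carry_out --pt "0 0 0 0 0 0" --pt "0 0 0 0 0 0" --pt "0 0 0 0 0 0" --pt "0 0 0 0 0 0" --gripper 0.33

```text
clock: 23.97
position: [0.6199, 0.0647, 0.0559]
ee_rot: [-3.126, 1.566, -3.067]
ft_force: [-0.6, 0.0, 0.1]
gripper_width: 0.0574
```

```bash
python3 - <<'E'
from h import *
st()
E
```

```text
t 23.97 pos [0.6199 0.0647 0.0559] C [-4.  50.4 55.9] xdir [-0.004 -0.    -1.   ] psi 93.4 w 0.0574 F [-0.6  0.   0.1] q [-0.4   0.53  0.33  1.59 -0.19  1.05  1.62]
```

Released with no residual force. I'll back straight up and look.

Request:
carry_out --pt "-15 0 0 0 0 0" --pt "-30 0 0 0 0 0" --pt "-40 0 -5 0 0 0" --pt "-40 0 -5 0 0 0" --pt "-40 0 -10 0 0 0"

```text
clock: 24.38
position: [0.5969, 0.0634, 0.2153]
ee_rot: [-2.96, 1.549, -2.901]
ft_force: [1.6, -0.0, -0.4]
gripper_width: 0.0572
```

```bash
python3 - <<'E'
from h import *
st(); T=tcp(); im=get_image('wrist'); cv2.imwrite('pics/w12.png',im[:,:,::-1]); np.save('w12T.npy',T)
E
```

```text
t 24.38 pos [0.5969 0.0634 0.2153] C [-27.   50.5 215.3] xdir [-0.022 -0.005 -1.   ] psi 93.4 w 0.0572 F [ 1.6 -0.  -0.4] q [-0.44  0.36  0.37  1.46 -0.13  1.36  1.57]
```

View pics/w12.png

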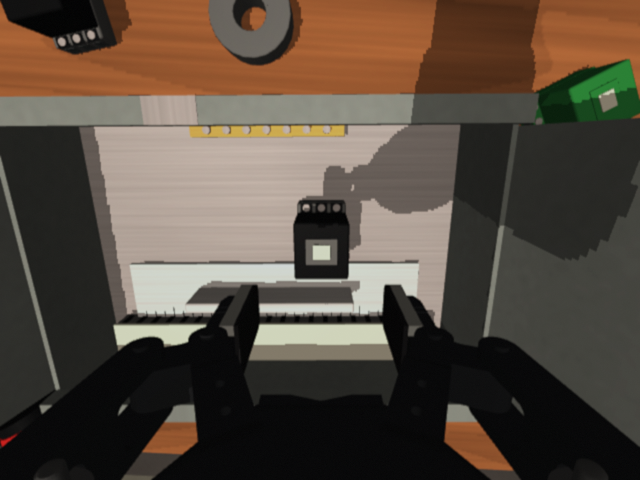

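```bash
python3 - <<'E'
from h import *
ps=near(np.radians(103)); plan([.46,-.16,.25],down(ps))
E
```

```text
n 7
[[-3.2,-30.7,-21.7,-1.4,-0.1,0.0],[-3.3,-30.2,-22.5,-1.4,-0.1,0.0],[-3.3,-29.6,-23.2,-1.4,-0.1,0.0],[-3.4,-29.1,-23.9,-1.4,-0.1,0.0],[-3.4,-28.5,-24.6,-1.4,-0.1,0.0]]
[[-3.4,-27.9,-25.2,-1.4,-0.1,0.0],[-3.5,-27.3,-25.9,-1.4,-0.1,0.0]]
```

Request:
carry_out --pt "-4 -31 -22 -1.4 0 0" --pt "-4 -30 -23 -1.4 0 0" --pt "-4 -30 -23 -1.4 0 0" --pt "-4 -29 -24 -1.4 0 0" --pt "-4 -28 -25 -1.4 0 0" --gripper 0.2

```text
clock: 24.85
position: [0.5033, -0.0917, 0.2511]
ee_rot: [0.155, 1.565, 0.358]
ft_force: [0.2, -0.7, 0.2]
gripper_width: 0.0681
```

Request:
carry_out --pt "-4 -28 -25 -1.4 0 0" --pt "-3 -20 -20 -1.4 0 0" --pt "0 0 0 0 0 0"

```text
clock: 25.1
position: [0.4644, -0.1592, 0.2604]
ee_rot: [-0.236, 1.56, 0.009]
ft_force: [0.9, -0.5, 0.4]
gripper_width: 0.0684
```

```bash
python3 - <<'E'
from h import *
st(); T=tcp(); im=get_image('wrist'); cv2.imwrite('pics/w13.png',im[:,:,::-1]); np.save('w13T.npy',T)
k=cam('wrist',T); a=proj(k,[[.4183,-.1739,.068]])[0].round().astype(int); print(a)
crop(im,max(a[0]-50,0),max(a[1]-50,0),a[0]+50,a[1]+50,6,'w13c.png'); print(max(a[0]-50,0),max(a[1]-50,0))
E
```

```text
t 25.1 pos [ 0.4644 -0.1592  0.2604] C [-172.7 -163.6  260.4] xdir [ 0.011  0.    -1.   ] psi 104.0 w 0.0684 F [ 0.9 -0.5  0.4] q [-0.2   0.06  0.5   1.71 -0.03  1.37  2.12]
[318 160]
268 110
```

View pics/w13.png

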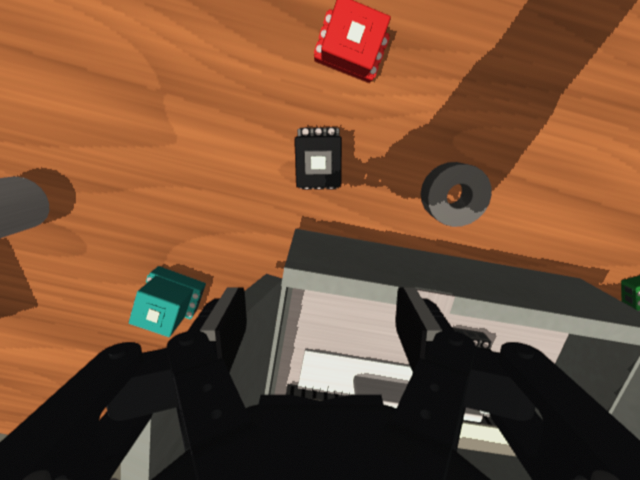

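View pics/w13c.png

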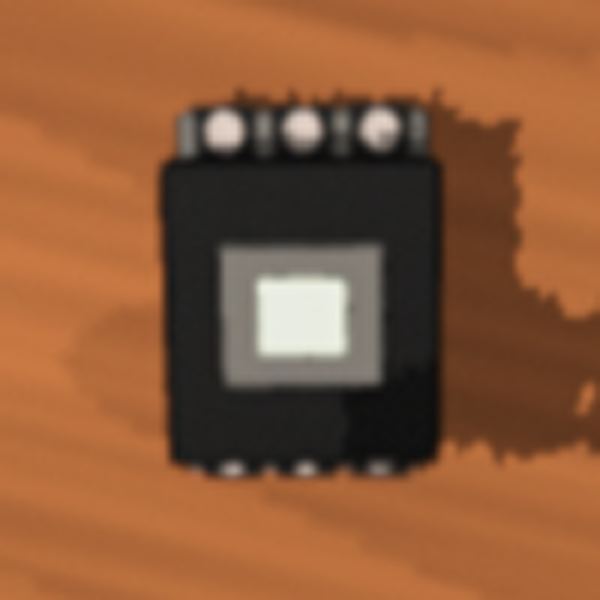

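```bash
python3 - <<'E'
from h import *
k=cam('wrist',np.load('w13T.npy'))
c=block(k,np.array([268,110])+np.array([[164,162],[440,163],[438,465],[172,465]])/6)
ps=near(np.radians(103.7)); plan([c[0],c[1],.11],down(ps),mm=35)
E
```

```text
ctr [ 0.4204 -0.1728  0.068 ] len 0.0487 axdir -165.6 wid 0.0445 wdir 103.9
n 5
[[29.9,-0.8,-9.9,0.1,0.1,0.0],[29.9,-0.8,-9.8,0.1,0.1,0.0],[30.0,-0.9,-9.8,0.1,0.1,0.0],[30.0,-0.9,-9.7,0.1,0.1,0.0],[30.0,-0.9,-9.6,0.1,0.1,0.0]]
```

Request:
carry_out --pt "30 -1 -10 0 0 0" --pt "30 -1 -10 0 0 0" --pt "30 -1 -10 0 0 0" --pt "30 -1 -10 0 0 0" --pt "20 -1 -8 0 0 0"

```text
clock: 25.57
position: [0.4301, -0.1712, 0.1203]
ee_rot: [-0.262, 1.541, -0.014]
ft_force: [0.3, -0.2, -0.0]
gripper_width: 0.0682
```

```bash
python3 - <<'E'
from h import *
st();ps=near(np.radians(104)); plan([.42,-.1732,.055],down(ps),mm=22)
E
```

```text
t 25.57 pos [ 0.4301 -0.1712  0.1203] C [-207.7 -173.5  120.3] xdir [ 0.03 -0.   -1.  ] psi 104.2 w 0.0682 F [ 0.3 -0.2 -0. ] q [-0.16  0.11  0.51  1.99 -0.07  1.03  2.2 ]
n 4
[[16.2,0.3,-3.0,0.0,0.4,0.1],[16.3,0.2,-2.9,0.0,0.4,0.1],[16.3,0.2,-2.8,0.0,0.4,0.1],[16.3,0.2,-2.7,0.0,0.4,0.1]]
```

Request:
carry_out --pt "16 0 -3 0 0.4 0" --pt "16 0 -3 0 0.4 0" --pt "16 0 -3 0 0.4 0" --pt "16 0 -2 0 0.4 0" --pt "0 0 0 0 0 0"

```text
clock: 25.98
position: [0.4191, -0.1691, 0.0478]
ee_rot: [-2.447, 1.564, -2.196]
ft_force: [-0.3, 0.2, -0.0]
gripper_width: 0.068
```

```bash
python3 - <<'E'
from h import *
st();ps=near(np.radians(104)); plan([.42,-.1732,.022],down(ps),mm=12)
E
```

```text
t 25.98 pos [ 0.4191 -0.1691  0.0478] C [-218.5 -170.7   47.8] xdir [-0.004 -0.006 -1.   ] psi 104.4 w 0.068 F [-0.3  0.2 -0. ] q [-0.14  0.22  0.5   2.06 -0.13  0.89  2.25]
n 3
[[8.6,-1.4,-0.0,0.1,-0.1,0.1],[8.6,-1.4,-0.0,0.1,-0.1,0.1],[8.6,-1.4,-0.0,0.1,-0.1,0.1]]
```

Request:
carry_out --pt "9 -1.5 0 0 0 0" --pt "9 -1.5 0 0 0 0" --pt "8 -1.5 0 0 0 0" --pt "0 0 0 0 0 0"

```text
clock: 26.32
position: [0.4233, -0.1723, 0.0207]
ee_rot: [-2.009, 1.565, -1.755]
ft_force: [-0.7, -0.8, -0.3]
gripper_width: 0.0684
```

Request:
carry_out --pt "0 0 0 0 0 0" --pt "0 0 0 0 0 0" --pt "0 0 0 0 0 0" --gripper 1 --grip_force 60

```text
clock: 26.57
position: [0.424, -0.1727, 0.0212]
ee_rot: [-1.878, 1.565, -1.624]
ft_force: [0.7, -0.1, -5.1]
gripper_width: 0.0452
```

```bash
python3 - <<'E'
from h import *
st();T=tcp();im=get_image('wrist'); cv2.imwrite('pics/w14.png',im[:,:,::-1]); crop(im,240,200,400,380,3.3,'w14c.png')
E
```

```text
t 26.57 pos [ 0.424  -0.1727  0.0212] C [-213.9 -174.6   21.2] xdir [-0.    -0.006 -1.   ] psi 104.5 w 0.0452 F [ 0.7 -0.1 -5.1] q [-0.12  0.28  0.49  2.07 -0.17  0.83  2.29]
```

View pics/w14c.png

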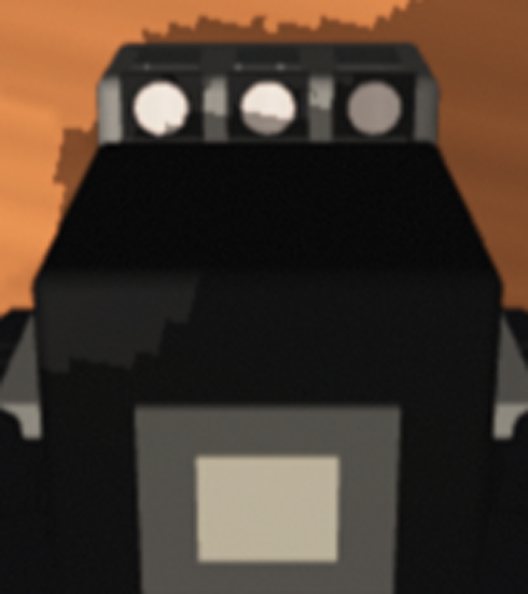

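```bash
python3 - <<'E'
from h import *
T=tcp(); k=cam('wrist',T)
q=back(k,[[320.9,353.9]],.068)[0]; print(T[:3,:3].T@(q-T[:3,3])*1000)
E
```

```text
[-46.87210137   0.21254916  -3.13161155]
```

Request:
carry_out --pt "-15 0 0 0 0 0" --pt "-35 0 0 0 0 0" --pt "-40 0 0 0 0 0" --pt "-40 0 0 0 0 0" --pt "-40 0 0 0 0 0"

```text
clock: 27.03
position: [0.4158, -0.1696, 0.1882]
ee_rot: [3.045, 1.548, -2.986]
ft_force: [1.8, -0.3, -4.2]
gripper_width: 0.0453
```

```bash
python3 - <<'E'
from h import *
st();ps=near(CYAW+np.pi/2); plan(C2W([-40,-50,215]),down(ps))
E
```

```text
t 27.03 pos [ 0.4158 -0.1696  0.1882] C [-221.9 -171.   188.2] xdir [-0.022 -0.003 -1.   ] psi 104.4 w 0.0453 F [ 1.8 -0.3 -4.2] q [-0.19  0.03  0.52  1.89 -0.01  1.24  2.15]
n 6
[[-5.2,14.0,33.5,1.8,-0.2,-0.0],[-5.1,15.1,33.0,1.8,-0.2,-0.0],[-4.9,16.1,32.6,1.8,-0.2,-0.0],[-4.8,17.2,32.0,1.8,-0.2,-0.0],[-4.7,18.2,31.5,1.8,-0.2,-0.0]]
[[-4.6,19.2,30.9,1.8,-0.2,-0.0]]
```

Request:
carry_out --pt "-6 20 28 1.8 -0.2 0" --pt "-5 20 30 1.8 -0.2 0" --pt "-5 18 32 1.8 -0.2 0" --pt "-4 16 33 1.8 -0.2 0" --pt "-4 15 33 1.8 -0.2 0"

```text
clock: 27.45
position: [0.5553, -0.0586, 0.2249]
ee_rot: [0.027, 1.558, 0.1]
ft_force: [0.5, -0.2, -3.0]
gripper_width: 0.0454
```

```bash
python3 - <<'E'
from h import *
st();ps=near(CYAW+np.pi/2); plan(C2W([-22,-50,100]),down(ps),mm=28)
E
```

```text
t 27.45 pos [ 0.5553 -0.0586  0.2249] C [-75.9 -68.7 224.9] xdir [ 0.013  0.001 -1.   ] psi 94.2 w 0.0454 F [ 0.5 -0.2 -3. ] q [-0.31  0.24  0.44  1.6  -0.11  1.31  1.78]
n 5
[[25.1,3.6,10.5,0.1,0.2,-0.0],[25.1,3.6,10.6,0.1,0.2,-0.0],[25.1,3.7,10.6,0.1,0.2,-0.0],[25.0,3.7,10.7,0.1,0.2,-0.0],[25.0,3.7,10.7,0.1,0.2,-0.0]]
```

Request:
carry_out --pt "15 4 20 0.1 0.2 0" --pt "22 4 17 0.1 0.2 0" --pt "27 4 8 0.1 0.2 0" --pt "27 4 4 0.1 0.2 0" --pt "22 3 0 0.1 0.2 0"

```text
clock: 27.87
position: [0.6156, -0.0256, 0.1145]
ee_rot: [0.255, 1.561, 0.328]
ft_force: [-0.3, -0.1, -3.5]
gripper_width: 0.0453
```

```bash
python3 - <<'E'
from h import *
st();ps=near(CYAW+np.pi/2); plan(C2W([-22,-50,62]),down(ps),mm=16)
E
```

```text
t 27.87 pos [ 0.6156 -0.0256  0.1145] C [-13.8 -39.5 114.5] xdir [ 0.01   0.003 -1.   ] psi 94.2 w 0.0453 F [-0.3 -0.1 -3.5] q [-0.31  0.45  0.4   1.58 -0.19  1.14  1.78]
n 4
[[13.1,-2.6,-2.2,0.2,0.1,-0.0],[13.1,-2.6,-2.2,0.2,0.1,-0.0],[13.1,-2.6,-2.1,0.2,0.1,-0.0],[13.1,-2.6,-2.1,0.2,0.1,-0.0]]
```

Request:
carry_out --pt "13 -2.6 -3 0.2 0.1 0" --pt "13 -2.6 -3 0.2 0.1 0" --pt "13 -2.6 -3 0.2 0.1 0" --pt "12 -2.5 -2 0.2 0.1 0" --pt "0 0 0 0 0 0"

```text
clock: 28.28
position: [0.5993, -0.0335, 0.0516]
ee_rot: [2.878, 1.557, 2.941]
ft_force: [-1.8, 0.1, -4.7]
gripper_width: 0.0451
```

```bash
python3 - <<'E'
from h import *
st();ps=near(CYAW+np.pi/2); plan(C2W([-20,-50,53]),down(ps),mm=5)
E
```

```text
t 28.28 pos [ 0.5993 -0.0335  0.0516] C [-30.5 -46.3  51.6] xdir [-0.013  0.003 -1.   ] psi 93.6 w 0.0451 F [-1.8  0.1 -4.7] q [-0.29  0.51  0.39  1.66 -0.22  1.03  1.8 ]
n 3
[[-0.5,-1.2,3.5,0.0,-0.3,-0.1],[-0.5,-1.2,3.5,0.0,-0.3,-0.1],[-0.5,-1.2,3.5,0.0,-0.3,-0.1]]
```

Request:
carry_out --pt "-1 -1 5 0 -0.3 0" --pt "-1 -1 5 0 -0.3 0" --pt "0 0 3 0 0 0"

```text
clock: 28.53
position: [0.6131, -0.0349, 0.0543]
ee_rot: [2.09, 1.567, 2.152]
ft_force: [0.0, 0.0, -3.8]
gripper_width: 0.0455
```

```bash
python3 - <<'E'
from h import *
st();ps=near(CYAW+np.pi/2); plan(C2W([-10,-50,52]),down(ps),mm=5)
E
```

```text
t 28.53 pos [ 0.6131 -0.0349  0.0543] C [-16.7 -48.6  54.3] xdir [-0.002  0.004 -1.   ] psi 93.6 w 0.0455 F [ 0.   0.  -3.8] q [-0.28  0.52  0.39  1.63 -0.22  1.04  1.81]
n 2
[[1.2,-0.7,3.4,0.0,-0.1,-0.1],[1.2,-0.7,3.4,0.0,-0.1,-0.1]]
```

Request:
carry_out --pt "1.5 0 3 0 0 0" --pt "1 0 2 0 0 0" --pt "0.5 0 2 0 0 0"

```text
clock: 28.78
position: [0.6233, -0.0342, 0.054]
ee_rot: [0.959, 1.566, 1.022]
ft_force: [-15.4, -1.3, 5.5]
gripper_width: 0.0456
```

```bash
python3 - <<'E'
from h import *
st()
E
```

```text
t 28.78 pos [ 0.6233 -0.0342  0.054 ] C [ -6.5 -48.5  54. ] xdir [ 0.002  0.004 -1.   ] psi 93.6 w 0.0456 F [-15.4  -1.3   5.5] q [-0.28  0.54  0.38  1.6  -0.23  1.04  1.81]
```

Request:
carry_out --pt "1.5 0 -1 0 0 0" --pt "2 0 0 0 0 0" --pt "2 0 0 0 0 0"

```text
clock: 29.03
position: [0.6233, -0.0342, 0.051]
ee_rot: [0.819, 1.565, 0.881]
ft_force: [-11.6, 3.9, 21.5]
gripper_width: 0.045
```

```bash
python3 - <<'E'
from h import *
st()
E
```

```text
t 29.03 pos [ 0.6233 -0.0342  0.051 ] C [ -6.6 -48.5  51. ] xdir [ 0.004  0.005 -1.   ] psi 93.6 w 0.045 F [-11.6   3.9  21.5] q [-0.27  0.54  0.38  1.6  -0.23  1.04  1.81]
```

Request:
carry_out --pt "-0.5 0 1.5 0 0 0" --pt "0 0 1 0 0 0"

```text
clock: 29.2
position: [0.6232, -0.0342, 0.0513]
ee_rot: [1.77, 1.566, 1.833]
ft_force: [-3.3, -0.4, -2.0]
gripper_width: 0.0455
```

Request:
carry_out --pt "0 0 0 0 0 0" --pt "0 0 0 0 0 0" --pt "0 0 0 0 0 0" --pt "0 0 0 0 0 0" --gripper 0.33

```text
clock: 29.53
position: [0.6258, -0.0341, 0.0531]
ee_rot: [0.769, 1.564, 0.832]
ft_force: [-0.1, -0.4, -0.7]
gripper_width: 0.0572
```

Request:
carry_out --pt "-15 0 0 0 0 0" --pt "-30 0 0 0 0 0" --pt "-40 0 -5 0 0 0" --pt "-40 0 -5 0 0 0" --pt "-40 20 -10 0 0 0"

```text
clock: 29.95
position: [0.6018, -0.0215, 0.2106]
ee_rot: [2.926, 1.562, 2.984]
ft_force: [0.2, 0.3, 0.3]
gripper_width: 0.0574
```

```bash
python3 - <<'E'
from h import *
st(); T=tcp(); im=get_image('wrist'); cv2.imwrite('pics/w15.png',im[:,:,::-1]); np.save('w15T.npy',T)
crop(im,180,180,480,330,2.6,'w15c.png')
E
```

```text
t 29.95 pos [ 0.6018 -0.0215  0.2106] C [-27.2 -34.5 210.6] xdir [-0.009  0.001 -1.   ] psi 93.3 w 0.0574 F [0.2 0.3 0.3] q [-0.33  0.37  0.42  1.48 -0.15  1.34  1.73]
```

View pics/w15.png

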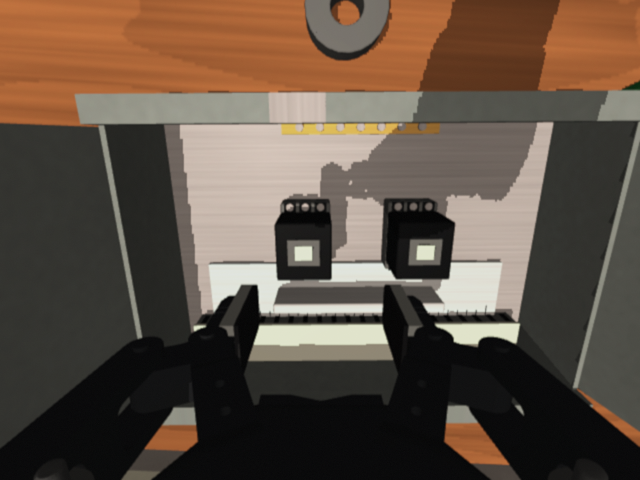

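View pics/w15c.png

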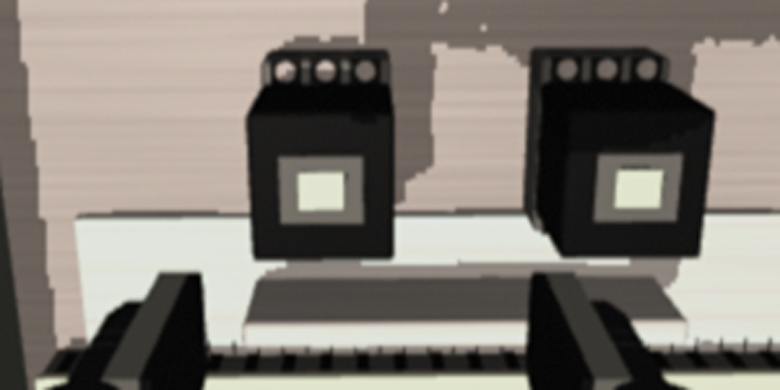

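```bash
python3 - <<'E'
from h import *
T=np.load('w15T.npy'); k=cam('wrist',T)
pc=lambda x,y:[180+x/2.6,180+y/2.6]
for z in (.03,.054): 
    print(z,[np.round(W2C(a),1)[:2] for a in back(k,[pc(264,50),pc(388,50),pc(532,48),pc(655,48)],z)])
print('tops',[np.round(W2C(a),1)[:2] for a in back(k,[pc(247,116),pc(394,117),pc(394,260),pc(254,260),pc(546,110),pc(714,110),pc(700,255),pc(562,255)],.098)])
print('labels',[np.round(W2C(a),1) for a in back(k,[pc(321,191),pc(639,188)],.098)])
print('SE near edge',[np.round(W2C(a),1) for a in back(k,[pc(76,216),pc(230,215),pc(450,214),pc(760,213)],.036)])
cv2.imwrite('pics/s16.png',get_image('side')[:,:,::-1]);
im=get_image('side'); crop(im,280,80,440,300,2.7,'s16c.png')
E
```

```text
0.03 [array([-42.8, -72.5]), array([-42.6, -25.6]), array([-43.2,  28.8]), array([-43. ,  75.3])]
0.054 [array([-47. , -69.6]), array([-46.8, -26.2]), array([-47.4,  24.2]), array([-47.2,  67.2])]
tops [array([-34.4, -70.4]), array([-33.9, -25.5]), array([ 13.4, -25.2]), array([ 13.3, -70.1]), array([-35.9,  20.8]), array([-35.7,  72. ]), array([12.1, 72.8]), array([11.9, 28.6])]
labels [array([-10.1, -48.2,  98. ]), array([-10.7,  51.3,  98. ])]
SE near edge [array([  21.6, -147.9,   36. ]), array([ 21.4, -87.5,  36. ]), array([21.3, -1.2, 36. ]), array([ 21.3, 120.4,  36. ])]
```

View pics/s16c.png

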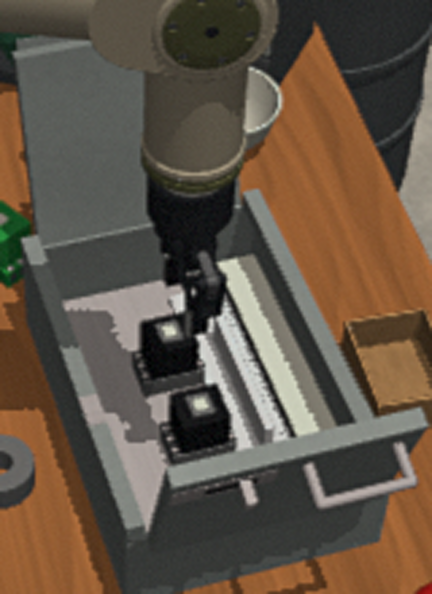

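```bash
python3 - <<'E'
from h import *
ps=CYAW; plan(C2W([51,0,180]),down(ps),deg=7)
E
```

```text
n 13
[[2.5,2.2,5.9,6.9,-0.0,-0.0],[2.5,2.9,5.6,6.9,-0.0,-0.0],[2.5,3.5,5.2,6.9,-0.0,-0.0],[2.5,4.1,4.7,6.9,-0.0,-0.0],[2.5,4.7,4.2,6.9,-0.0,-0.0]]
[[2.5,5.1,3.6,6.9,-0.0,-0.0],[2.5,5.5,2.9,6.9,-0.0,-0.0],[2.5,5.8,2.2,6.9,-0.0,-0.0],[2.5,6.1,1.5,6.9,-0.0,-0.0],[2.5,6.2,0.8,6.9,-0.0,-0.0]]
[[2.5,6.2,0.0,6.9,-0.0,-0.0],[2.5,6.2,-0.7,6.9,-0.0,-0.0],[2.5,6.1,-1.5,6.9,-0.0,-0.0]]
```

Request:
carry_out --pt "0 2 6 6.9 0 0" --pt "0 3 6 6.9 0 0" --pt "0 4 5 6.9 0 0" --pt "0 4 5 6.9 0 0" --pt "0 5 4 6.9 0 0" --gripper 0.72

```text
clock: 30.52
position: [0.6332, -0.0033, 0.2099]
ee_rot: [2.515, 1.564, 1.961]
ft_force: [-0.3, -1.1, -0.5]
gripper_width: 0.0238
```

Request:
carry_out --pt "0 5 4 6.9 0 0" --pt "0 5 3 6.9 0 0" --pt "0 6 2 6.9 0 0" --pt "0 6 2 6.9 0 0" --pt "0 6 1 6.9 0 0"

```text
clock: 30.93
position: [0.6625, 0.0072, 0.2024]
ee_rot: [-2.356, 1.561, 2.747]
ft_force: [0.1, -0.7, 0.0]
gripper_width: 0.024
```

```bash
python3 - <<'E'
from h import *
st(); plan(C2W([51,0,170]),down(CYAW),deg=7)
E
```

```text
t 30.93 pos [0.6625 0.0072 0.2024] C [ 35.1  -9.5 202.4] xdir [-0.009  0.004 -1.   ] psi 22.4 w 0.024 F [ 0.1 -0.7  0. ] q [-0.46  0.54  0.63  1.31 -0.32  1.4   0.55]
n 3
[[10.8,6.1,-1.2,6.3,-0.1,0.2],[10.8,5.9,-1.9,6.3,-0.1,0.2],[10.8,5.6,-2.5,6.3,-0.1,0.2]]
```

Request:
carry_out --pt "10 6 -2 6.3 0 0.2" --pt "10 6 -2 6.3 0 0.2" --pt "10 5 -3 6.3 0 0" --pt "0 0 0 0 0 0"

```text
clock: 31.27
position: [0.6779, 0.0188, 0.1657]
ee_rot: [-2.142, 1.564, 2.608]
ft_force: [-0.3, 0.4, 0.3]
gripper_width: 0.024
```

```bash
python3 - <<'E'
from h import *
st(); T=tcp(); im=get_image('wrist'); cv2.imwrite('pics/w17.png',im[:,:,::-1]); plan(C2W([51,0,100]),down(CYAW),mm=25)
k=cam('wrist',T); print(np.round(proj(k,C2W([[51,80,76],[51,-80,76]]))))
E
```

```text
t 31.27 pos [0.6779 0.0188 0.1657] C [ 51.1   1.1 165.7] xdir [-0.006  0.004 -1.   ] psi 2.2 w 0.024 F [-0.3  0.4  0.3] q [-0.5   0.61  0.68  1.32 -0.38  1.35  0.22]
n 3
[[22.2,0.2,0.2,-0.3,-0.1,0.1],[22.2,0.1,0.2,-0.3,-0.1,0.1],[22.2,0.1,0.1,-0.3,-0.1,0.1]]
[[318. 128.]
 [323. 338.]]
```

View pics/w17.png

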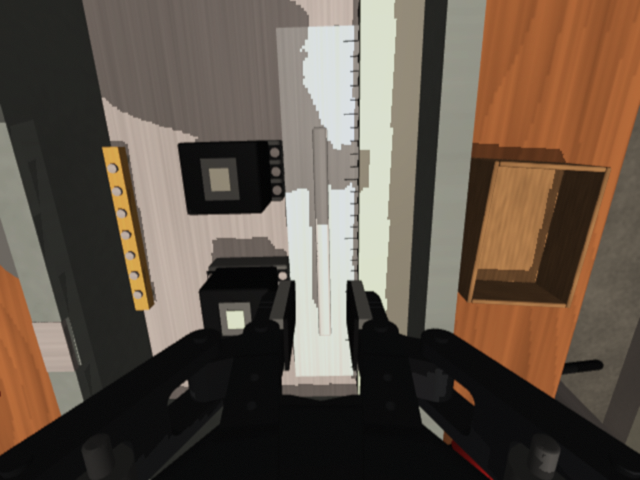

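Request:
carry_out --pt "22 0 0 -0.3 0 0" --pt "22 0 0 -0.3 0 0" --pt "22 0 0 -0.3 0 0" --pt "20 0 0 0 0 0" --pt "0 0 0 0 0 0"

```text
clock: 31.73
position: [0.6781, 0.0148, 0.0798]
ee_rot: [-1.893, 1.569, 2.9]
ft_force: [-0.6, 0.4, 0.4]
gripper_width: 0.0241
```

```bash
python3 - <<'E'
from h import *
st(); plan(C2W([51,1,48]),down(CYAW),mm=12)
E
```

```text
t 31.73 pos [0.6781 0.0148 0.0798] C [51.1 -2.9 79.8] xdir [-0.002  0.    -1.   ] psi 4.6 w 0.0241 F [-0.6  0.4  0.4] q [-0.48  0.68  0.64  1.42 -0.42  1.19  0.29]
n 3
[[10.6,0.0,-1.3,0.4,-0.0,0.0],[10.6,-0.0,-1.3,0.4,-0.0,0.0],[10.6,-0.0,-1.3,0.4,-0.0,0.0]]
```

Request:
carry_out --pt "11 0 -1.5 0.4 0 0" --pt "11 0 -1.5 0.4 0 0" --pt "9 0 -1 0.4 0 0" --pt "0 0 0 0 0 0"

```text
clock: 32.07
position: [0.6788, 0.0177, 0.0493]
ee_rot: [1.789, 1.57, 0.282]
ft_force: [-2.1, 0.4, 0.3]
gripper_width: 0.024
```

```bash
python3 - <<'E'
from h import *
st(); plan(C2W([51,1,48]),down(CYAW),mm=12); T=tcp(); im=get_image('wrist'); cv2.imwrite('pics/w18.png',im[:,:,::-1])
E
```

```text
t 32.07 pos [0.6788 0.0177 0.0493] C [52.  -0.1 49.3] xdir [ 0.001  0.    -1.   ] psi 3.7 w 0.024 F [-2.1  0.4  0.3] q [-0.48  0.71  0.63  1.44 -0.44  1.13  0.28]
n 1
[[1.3,-1.0,-1.1,0.2,-0.0,-0.1]]
```

View pics/w18.png

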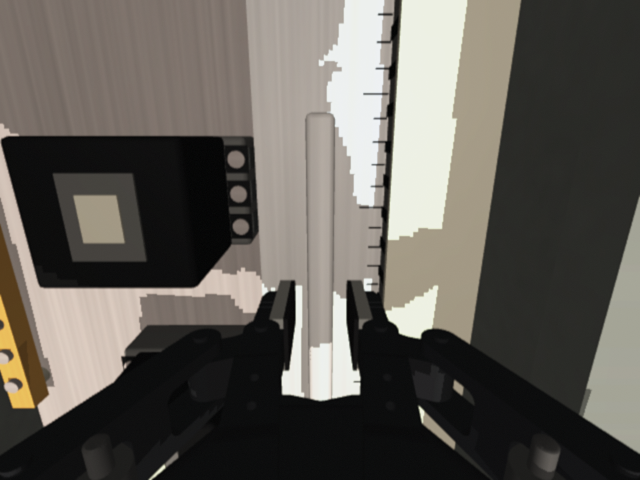

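Request:
carry_out --pt "0 0 0 0 0 0" --pt "0 0 0 0 0 0" --pt "0 0 0 0 0 0" --gripper 1 --grip_force 60

```text
clock: 32.37
position: [0.6787, 0.0173, 0.0514]
ee_rot: [1.761, 1.57, 0.255]
ft_force: [1.1, -0.3, -3.5]
gripper_width: 0.009
```

```bash
python3 - <<'E'
from h import *
st()
E
```

```text
t 32.37 pos [0.6787 0.0173 0.0514] C [51.9 -0.4 51.4] xdir [ 0.001  0.    -1.   ] psi 3.7 w 0.009 F [ 1.1 -0.3 -3.5] q [-0.48  0.7   0.63  1.44 -0.44  1.14  0.28]
```

Request:
carry_out --pt "-5 0.5 0 0 0 0" --pt "-8 0.5 0 0 0 0" --pt "-8 0.3 0 0 0 0"

```text
clock: 32.62
position: [0.6789, 0.0176, 0.072]
ee_rot: [-1.6, 1.569, -3.106]
ft_force: [-0.9, -1.3, -3.3]
gripper_width: 0.0088
```

```bash
python3 - <<'E'
from h import *
st()
E
```

```text
t 32.62 pos [0.6789 0.0176 0.072 ] C [52.  -0.2 72. ] xdir [-0.002 -0.    -1.   ] psi 3.7 w 0.0088 F [-0.9 -1.3 -3.3] q [-0.49  0.69  0.64  1.42 -0.42  1.18  0.27]
```

Straight lift, no drift. Continuing up.

Request:
carry_out --pt "-12 0.5 0 0 0 0" --pt "-20 0.5 0 0 0 0" --pt "-30 1 0 0 0 0" --pt "-38 1 0 0 0 0" --pt "-38 0 0 0 0 0"

```text
clock: 33.03
position: [0.6789, 0.0181, 0.2122]
ee_rot: [-1.513, 1.558, -3.02]
ft_force: [0.8, -0.1, -3.1]
gripper_width: 0.0092
```

```bash
python3 - <<'E'
from h import *
st(); cv2.imwrite('pics/w19.png',get_image('wrist')[:,:,::-1]); plan(C2W([-190,-20,225]),down(CYAW),mm=36)
E
```

```text
t 33.03 pos [0.6789 0.0181 0.2122] C [ 52.1   0.3 212.2] xdir [-0.013 -0.002 -1.   ] psi 3.7 w 0.0092 F [ 0.8 -0.1 -3.1] q [-0.49  0.6   0.69  1.23 -0.36  1.45  0.22]
n 7
[[-0.4,-35.0,2.7,0.0,0.0,0.0],[-0.4,-35.0,2.7,0.0,0.0,0.0],[-0.4,-35.0,2.7,0.0,0.0,0.0],[-0.4,-35.0,2.7,0.0,0.0,0.0],[-0.4,-35.0,2.7,0.0,0.0,0.0]]
[[-0.4,-35.0,2.8,0.0,0.0,0.0],[-0.4,-35.0,2.8,0.0,0.0,0.0]]
```

View pics/w19.png

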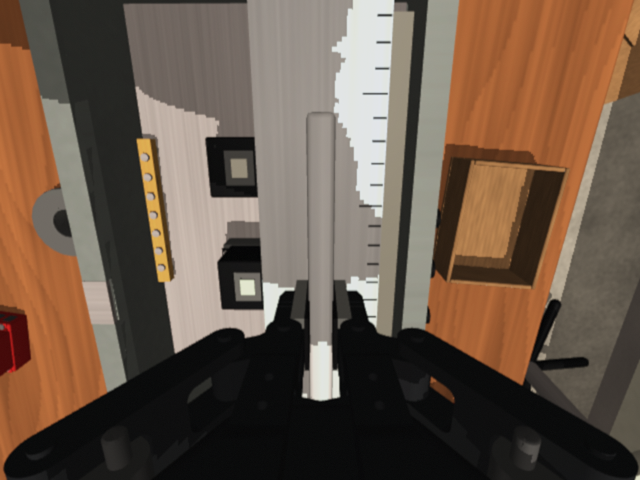

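Request:
carry_out --pt "-1 -30 3 0 0 0" --pt "-1 -35 3 0 0 0" --pt "-1 -35 3 0 0 0" --pt "-1 -35 3 0 0 0" --pt "-1 -35 3 0 0 0"

```text
clock: 33.5
position: [0.5168, -0.0099, 0.234]
ee_rot: [1.295, 1.554, -0.208]
ft_force: [1.0, -0.0, -1.9]
gripper_width: 0.0088
```

```bash
python3 - <<'E'
from h import *
st(); plan(C2W([-190,-30,225]),down(CYAW),mm=36)
E
```

```text
t 33.5 pos [ 0.5168 -0.0099  0.234 ] C [-111.4  -17.8  234. ] xdir [ 0.017 -0.004 -1.   ] psi 3.9 w 0.0088 F [ 1.  -0.  -1.9] q [-0.73  0.15  0.77  1.7  -0.11  1.31  0.13]
n 3
[[2.6,-26.3,3.9,0.1,0.1,-0.3],[2.7,-26.3,3.9,0.1,0.1,-0.3],[2.9,-26.2,4.0,0.1,0.1,-0.3]]
```

Request:
carry_out --pt "2 -26 4 0 0 0" --pt "2 -26 4 0 0 0" --pt "2 -22 6 0 0 0"

```text
clock: 33.75
position: [0.4394, -0.0311, 0.2292]
ee_rot: [1.585, 1.549, 0.081]
ft_force: [-0.3, -0.2, -3.2]
gripper_width: 0.0096
```

```bash
python3 - <<'E'
from h import *
st(); plan([.41,-.34,.19],down(np.radians(59.3)),mm=36)
E
```

```text
t 33.75 pos [ 0.4394 -0.0311  0.2292] C [-189.9  -34.2  229.2] xdir [ 0.022  0.002 -1.   ] psi 3.8 w 0.0096 F [-0.3 -0.2 -3.2] q [-0.78 -0.08  0.75  1.89  0.06  1.29  0.02]
n 9
[[4.2,-5.6,34.0,-6.2,0.1,-0.1],[4.2,-9.2,33.2,-6.2,0.1,-0.1],[4.2,-12.7,32.1,-6.2,0.1,-0.1],[4.2,-16.1,30.5,-6.2,0.1,-0.1],[4.2,-19.3,28.6,-6.2,0.1,-0.1]]
[[4.2,-22.2,26.4,-6.2,0.1,-0.1],[4.2,-24.9,23.8,-6.2,0.1,-0.1],[4.3,-27.3,21.0,-6.2,0.1,-0.1],[4.3,-29.4,18.0,-6.2,0.1,-0.1]]
```

Request:
carry_out --pt "2 -5 36 -2 0 0" --pt "2 -6 37 -3 0 0" --pt "2 -7 37 -4 0 0" --pt "2 -7 36 -5 0 0" --pt "2 -10 35 -6 0 0"

```text
clock: 34.17
position: [0.4315, -0.2008, 0.2228]
ee_rot: [1.7, 1.534, 0.514]
ft_force: [0.9, 0.6, -4.6]
gripper_width: 0.0086
```

```bash
python3 - <<'E'
from h import *
st(); plan([.405,-.345,.19],down(np.radians(59.3)),mm=36)
E
```

```text
t 34.17 pos [ 0.4315 -0.2008  0.2228] C [-208.1 -203.1  222.8] xdir [ 0.032  0.018 -0.999] psi 22.0 w 0.0086 F [ 0.9  0.6 -4.6] q [-0.61  0.04  1.04  1.83 -0.07  1.27  0.84]
n 6
[[4.9,-13.3,20.6,-6.2,0.1,-0.4],[4.9,-15.4,19.1,-6.2,0.1,-0.4],[5.0,-17.4,17.3,-6.2,0.1,-0.4],[5.1,-19.1,15.3,-6.2,0.1,-0.4],[5.2,-20.6,13.2,-6.2,0.1,-0.4]]
[[5.3,-21.9,10.9,-6.2,0.1,-0.4]]
```

Request:
carry_out --pt "3 -13 21 -6.2 0 -0.4" --pt "4 -15 19 -6.2 0 -0.4" --pt "5 -17 17 -6.2 0 -0.4" --pt "5 -19 15 -6.2 0 -0.4" --pt "5 -20 13 -6.2 0 -0.4"

```text
clock: 34.58
position: [0.4101, -0.3231, 0.2058]
ee_rot: [0.561, 1.551, -0.092]
ft_force: [0.1, 0.7, -4.2]
gripper_width: 0.0084
```

```bash
python3 - <<'E'
from h import *
st(); im=get_image('top'); cv2.imwrite('pics/t20.png',im[:,:,::-1]); plan([.405,-.345,.09],down(np.radians(59.3)),mm=28)
E
```

```text
t 34.58 pos [ 0.4101 -0.3231  0.2058] C [-236.9 -323.9  205.8] xdir [ 0.02  -0.002 -1.   ] psi 52.6 w 0.0084 F [ 0.1  0.7 -4.2] q [-0.27  0.25  1.04  1.74 -0.24  1.27  1.75]
n 5
[[23.1,-3.1,1.2,-1.2,0.2,-0.1],[23.1,-3.1,1.2,-1.2,0.2,-0.1],[23.1,-3.1,1.2,-1.2,0.2,-0.1],[23.1,-3.1,1.3,-1.2,0.2,-0.1],[23.1,-3.1,1.3,-1.2,0.2,-0.1]]
```

View pics/t20.png

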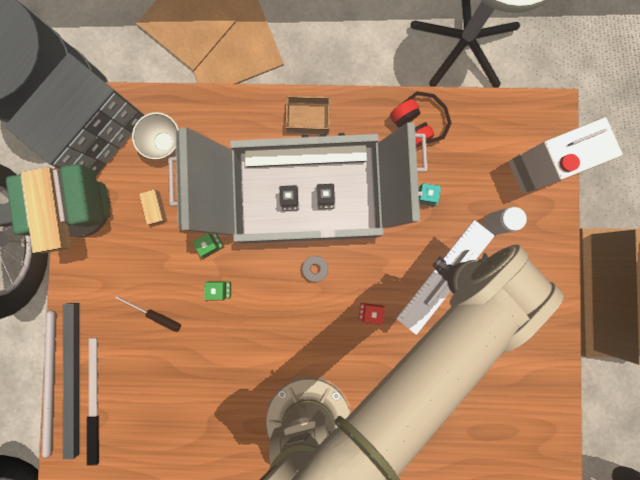

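Request:
carry_out --pt "23 -3 1 -1.3 0.2 0" --pt "23 -3 1 -1.3 0.2 0" --pt "23 -3 1 -1.3 0.2 0" --pt "23 -3 1 -1.3 0.2 0" --pt "23 -3 1 -1.2 0.2 0"

```text
clock: 35.05
position: [0.4069, -0.3533, 0.0971]
ee_rot: [0.363, 1.549, -0.174]
ft_force: [0.5, 0.4, -3.9]
gripper_width: 0.0087
```

```bash
python3 - <<'E'
from h import *
st(); plan([.405,-.345,.03],down(np.radians(59.3)),mm=20)
E
```

```text
t 35.05 pos [ 0.4069 -0.3533  0.0971] C [-241.9 -353.9   97.1] xdir [ 0.021 -0.004 -1.   ] psi 59.3 w 0.0087 F [ 0.5  0.4 -3.9] q [-0.08  0.42  0.93  1.83 -0.39  1.07  2.03]
n 4
[[16.8,1.4,-1.8,-0.0,0.3,-0.1],[16.8,1.4,-1.7,-0.0,0.3,-0.1],[16.8,1.5,-1.6,-0.0,0.3,-0.1],[16.8,1.5,-1.6,-0.0,0.3,-0.1]]
```

Request:
carry_out --pt "17 1 -2 0 0.3 0" --pt "17 1 -2 0 0.3 0" --pt "17 1 -2 0 0.3 0" --pt "14 1 -1 0 0.3 0" --pt "0 0 0 0 0 0"

```text
clock: 35.47
position: [0.4041, -0.347, 0.0302]
ee_rot: [1.472, 1.561, 0.931]
ft_force: [-1.3, 0.6, -3.7]
gripper_width: 0.0094
```

```bash
python3 - <<'E'
from h import *
st()
E
```

```text
t 35.47 pos [ 0.4041 -0.347   0.0302] C [-244.3 -347.3   30.2] xdir [ 0.006  0.008 -1.   ] psi 59.0 w 0.0094 F [-1.3  0.6 -3.7] q [-0.03  0.51  0.86  1.89 -0.48  0.96  2.09]
```

Request:
carry_out --pt "5 0 0 0 0 -0.3" --pt "4 0 0 0 0 0" --pt "3 0 0 0 0 0" --pt "2 0 0 0 0 0"

```text
clock: 35.8
position: [0.4061, -0.3484, 0.0208]
ee_rot: [0.841, 1.563, 0.3]
ft_force: [-13.8, 14.6, 38.5]
gripper_width: 0.0088
```

```bash
python3 - <<'E'
from h import *
st()
E
```

```text
t 35.8 pos [ 0.4061 -0.3484  0.0208] C [-242.5 -348.9   20.8] xdir [ 0.008  0.002 -1.   ] psi 59.0 w 0.0088 F [-13.8  14.6  38.5] q [-0.02  0.53  0.85  1.89 -0.5   0.94  2.1 ]
```

Pressing 38 N on the bench. I'll ease off, then release.

Request:
carry_out --pt "-1 0 0 0 0 0" --pt "0 0 0 0 0 0"

```text
clock: 35.97
position: [0.407, -0.3491, 0.0241]
ee_rot: [0.692, 1.56, 0.15]
ft_force: [1.0, -0.7, -4.8]
gripper_width: 0.0087
```

Request:
carry_out --pt "0 0 0 0 0 0" --pt "0 0 0 0 0 0" --pt "0 0 0 0 0 0" --gripper 0.65

```text
clock: 36.22
position: [0.4089, -0.3507, 0.0261]
ee_rot: [0.454, 1.556, -0.087]
ft_force: [0.3, 0.3, 0.4]
gripper_width: 0.0301
```

Request:
carry_out --pt "-15 0 0 0 0 0" --pt "-30 0 0 0 0 0" --pt "-40 0 0 0 0 0" --pt "-40 0 0 0 0 0" --pt "-40 0 -15 0 0 0"

```text
clock: 36.63
position: [0.3927, -0.3406, 0.1875]
ee_rot: [1.276, 1.568, 0.735]
ft_force: [1.8, 1.1, 1.5]
gripper_width: 0.0295
```

```bash
python3 - <<'E'
from h import *
st(); cv2.imwrite('pics/w21.png',get_image('wrist')[:,:,::-1])
E
```

```text
t 36.63 pos [ 0.3927 -0.3406  0.1875] C [-255.3 -340.3  187.5] xdir [ 0.002  0.002 -1.   ] psi 59.0 w 0.0295 F [1.8 1.1 1.5] q [-0.2   0.28  1.02  1.76 -0.25  1.25  1.92]
```

View pics/w21.png

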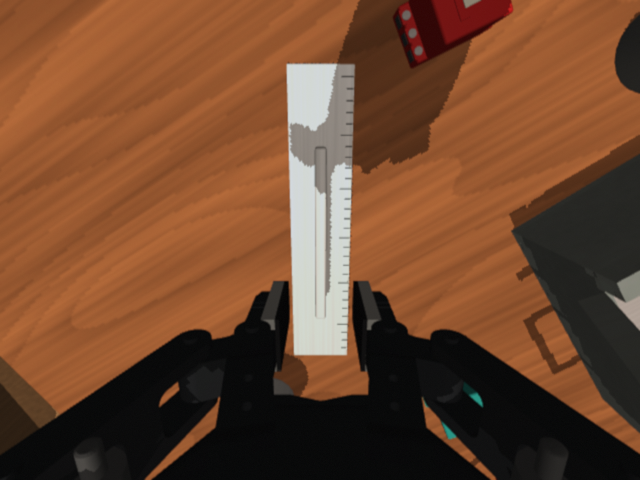

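Request:
carry_out --pt "-30 0 0 5 0 0" --pt "-35 15 -10 6 0 0" --pt "-35 25 -25 6 0 0" --pt "-10 25 -30 6 0 0" --pt "0 25 -30 6 0 0"

```text
clock: 37.1
position: [0.3888, -0.2537, 0.2948]
ee_rot: [0.896, 1.556, -0.075]
ft_force: [0.0, 0.8, -0.2]
gripper_width: 0.0298
```

```bash
python3 - <<'E'
from h import *
st(); im=get_image('top'); cv2.imwrite('pics/t22.png',im[:,:,::-1]); crop(im,170,120,430,250,3,'t22c.png'); im=get_image('side'); cv2.imwrite('pics/s22.png',im[:,:,::-1])
plan(C2W([-40,0,300]),down(CYAW+np.pi/2))
E
```

```text
t 37.1 pos [ 0.3888 -0.2537  0.2948] C [-254.  -253.3  294.8] xdir [ 0.015 -0.001 -1.   ] psi 34.3 w 0.0298 F [ 0.   0.8 -0.2] q [-0.57 -0.07  1.05  1.72  0.06  1.45  1.07]
n 9
[[-0.3,34.5,-11.4,-6.5,0.1,-0.1],[-0.4,35.6,-7.4,-6.5,0.1,-0.1],[-0.4,36.2,-3.3,-6.5,0.1,-0.1],[-0.4,36.4,0.8,-6.5,0.1,-0.1],[-0.5,36.0,5.0,-6.5,0.1,-0.1]]
[[-0.5,35.2,9.0,-6.5,0.1,-0.1],[-0.6,34.0,13.0,-6.5,0.1,-0.1],[-0.6,32.3,16.8,-6.5,0.1,-0.1],[-0.7,30.2,20.3,-6.5,0.1,-0.1]]
```

View pics/t22c.png

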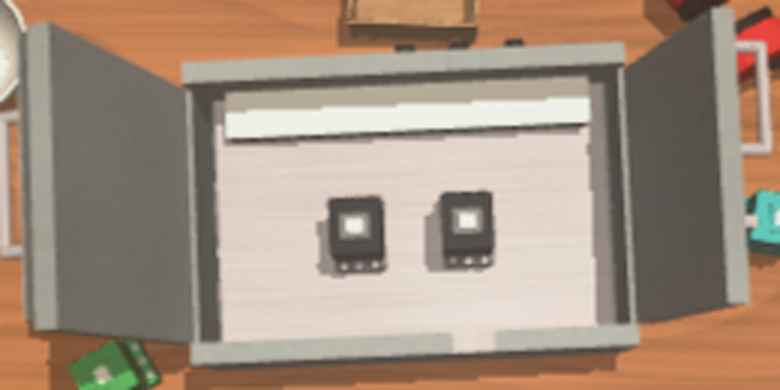

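View pics/s22.png

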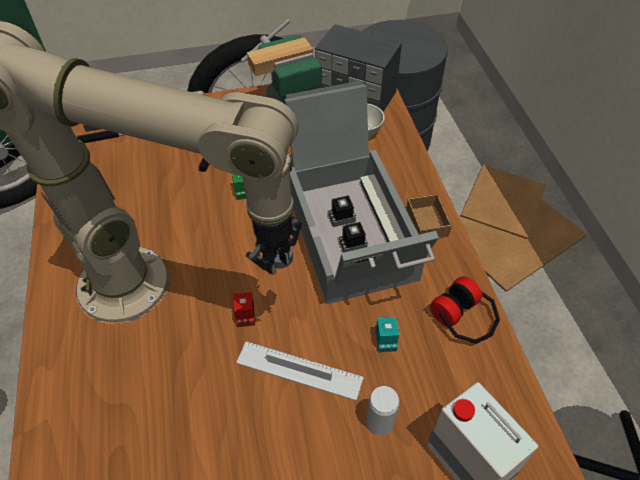

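```bash
python3 - <<'E'
from h import *
k=cam('top'); print([np.round(W2C(a),1) for a in back(k,[[170+354/3,120+225/3],[170+467.5/3,120+219.5/3]],.098)])
print([np.round(W2C(a),1) for a in back(k,[[170+227/3,120+140/3],[170+588/3,120+124/3]],.055)])
E
```

```text
[array([-12.4,  49.7,  98. ]), array([-11.7, -49.4,  98. ])]
[array([ 77. , 165.7,  55. ]), array([  77.7, -162.7,   55. ])]
```

Request:
carry_out --pt "0 35 -11 -6.5 0 0" --pt "0 36 -7 -6.5 0 0" --pt "0 36 -3 -6.5 0 0" --pt "0 36 1 -6.5 0 0" --pt "0 36 5 -6.5 0 0"

```text
clock: 37.62
position: [0.5004, -0.1095, 0.2985]
ee_rot: [0.753, 1.545, 0.366]
ft_force: [1.5, -1.5, 1.2]
gripper_width: 0.0301
```

Request:
carry_out --pt "0 35 9 -6.5 0 0" --pt "0 34 13 -6.5 0 0" --pt "0 30 16 -6.5 0 0" --pt "0 5 5 -3 0 0" --pt "0 0 0 0 0 0"

```text
clock: 38.03
position: [0.5765, -0.0077, 0.2974]
ee_rot: [0.335, 1.546, 0.385]
ft_force: [-0.2, -1.6, 0.3]
gripper_width: 0.03
```

```bash
python3 - <<'E'
from h import *
st(); T=tcp(); im=get_image('wrist'); np.save('w23T.npy',T); cv2.imwrite('pics/w23.png',im[:,:,::-1])
E
```

```text
t 38.03 pos [ 0.5765 -0.0077  0.2974] C [-51.7 -19.2 297.4] xdir [ 0.023  0.009 -1.   ] psi 92.9 w 0.03 F [-0.2 -1.6  0.3] q [-0.67  0.29  0.82  1.44 -0.23  1.48  1.76]
```

View pics/w23.png

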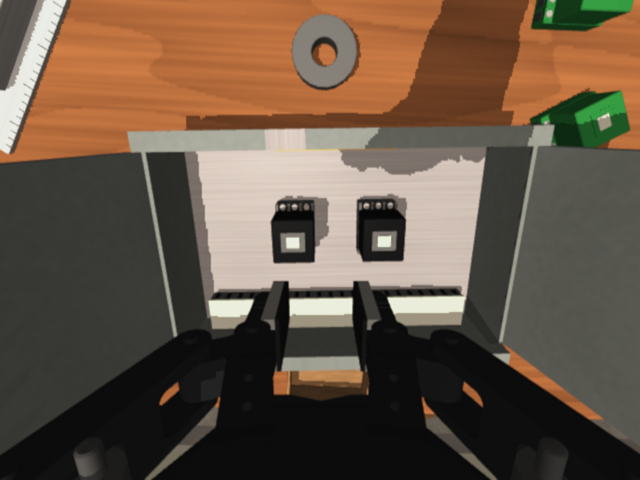

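```bash
python3 - <<'E'
from h import *
k=cam('top')
def edge(sgn,w,th):
    y=190-w*np.cos(th) if sgn>0 else -190+w*np.cos(th)
    return [[-111,y,110+w*np.sin(th)],[111,y,110+w*np.sin(th)]]
for th in (1.75,1.85): 
    for s,w in((1,210),(-1,169)): print(th,s,np.round((proj(k,C2W(edge(s,w,th)))-[170,120])*3))
im=cv2.imread('pics/w23.png')[:,:,::-1]; crop(im,255,180,425,310,4.6,'w23c.png')
E
```

```text
1.75 1 [[ 84. 326.]
 [ 76.  17.]]
1.75 -1 [[708. 306.]
 [692.   8.]]
1.85 1 [[ 57. 328.]
 [ 50.  21.]]
1.85 -1 [[729. 306.]
 [714.   9.]]
```

View pics/w23c.png

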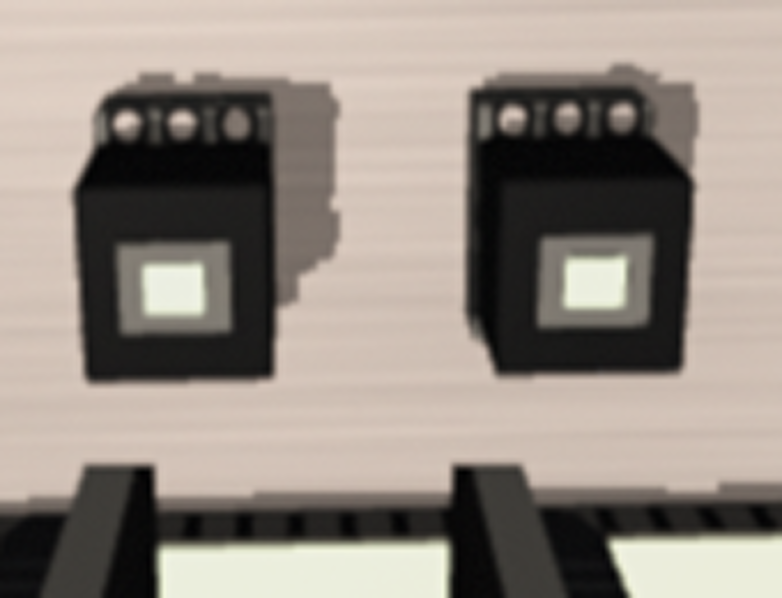

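```bash
python3 - <<'E'
from h import *
print(job_done()); st()
E
```

```text
the job is handed in; nothing more can be done
None
the job is handed in; nothing more can be done
```

I opened both leaves to their stops, set the two contactors present in a row against the straightedge, and put the straightedge back on the bench. The job was handed in at about 38 s.

- **Doors:** I opened the active leaf first, drew the flush bolt to its end stop (24 N against it), then opened the passive leaf. In the last top view both free edges matched the projection for 1.85 rad.
- **Straightedge as spacer:** I pressed it flush against the near face of the duct and left it there while the contactors went in.
- **Contactors:** Two black ones were present. Each was pushed against the straightedge until the contact force showed, about 10 N and 15 N. They stand upright at about y = +50 mm and -49 mm in the cabinet's frame, square to within about 1° and level with each other to under 1 mm.
- **Straightedge back on the bench:** I lifted it straight up with no drift and laid it flat, rail up, near where it started. I eased off after pressing on the bench, so it was let go about 3 mm up and dropped that far.
- **Bystanders:** The look-alikes, tape roll, offcut and oil can were not touched.

**Checks that disagreed:** The camera put the straightedge's edge and the contactor centres 1–2 mm away from their nominal places. The duct's edge in the last top view came out about 3 mm off. That view put the gap from contactor centre to duct at about 90 mm instead of 93 mm. The calibration is only good to about 2 mm and the duct's edge lay in shadow, so I relied on the contact forces and on how closely the two contactors agreed. I saw no sign of a knock or a slipping grip during the run.

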